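# Go / no-go check of a microphone socket

### The job

Check the round socket in the sloping face of the black microphone housing with the double-ended plug gauge from the black mat: push the long, slim go end fully home until the handle's shoulder meets the face, then take it out, turn the gauge end for end and hold the short, thick no-go end squarely and centrally against the same socket mouth with a light push (something like 5 to 20 N) for about a second, to confirm that it is refused. Never force the gauge, lay it back flat on the black mat without dropping it, let go, and leave the other things on the bench where they are.

Things in the scene. Friction and masses are not known exactly. Their poses are not given: they have to be found in the camera images.
- gauge: Double-ended plug gauge, 145 mm, about 0.35 kg, lying on the mat, turned any way, axis 19 mm above the mat. Origin: middle of its square aluminium handle (90 long, 38 x 38 mm, flats to y and z). x axis: towards the steel go end, 29.5 mm diameter, 40 long (x = 45 to 85), last 6 mm tapered to 23 mm. Other end: steel no-go, 34 mm diameter, 15 long (x = -45 to -60), square edge.
- go_shoulder (a point): Point on the gauge's axis at the handle's go-end face (x = +45 mm): the shoulder that meets the housing's face when the go end is fully home. Axes as gauge.
- nogo_tip (a point): Centre of the no-go end's flat tip face (x = -60 mm on the gauge). Axes as gauge.
- housing: Black microphone housing, 52 mm thick, rigid, sloping. Origin: centre of the socket mouth, in the face, 115 mm above the bench. z axis: straight out of the socket, away from the robot and 28 degrees above level; y level; x down the slope. Face from x = -40 to 60, y = -45 to 45 mm. Socket blind, 31 mm diameter, 46 deep, no chamfer, thin bright ring round it.
- fixture: Wooden fixture fixed to the bench, carrying the housing. Origin on the bench straight below the socket mouth; x axis: the level direction the face looks to. 150 x 125 mm base (x = -105 to 45 mm), side planks 103 mm high behind the face; nothing stands in front of the face round the socket.
- mat: Black rubber mat, 220 x 220 mm, 4 mm thick, fixed to the bench. Origin at the centre of its underside.
- mic_unit: Bystander: finished black microphone stand, 110 x 85 mm, 130 mm high, loose. Origin at the centre of its underside.
- driver: Bystander: blue and black electric screwdriver lying on its side along its x axis, 220 mm long (x = -60 to +160 mm), 38 mm thick, loose. Origin under its body, on the bench.
- screw_tray: Bystander: grey open tray, 120 x 160 mm, 45 mm high, loose. Origin at the centre of its underside.
Things that resemble listed ones, but are neither listed nor needed, are in the scene too. There is more than one size of the fixture; the one meant has the size given above. There is more than one size of the gauge; the one meant has the size given above.

How it is judged:
By the outcome, as a careful person would: the job done as asked, in the order asked, and still so for the second after the job is handed in, with the robot touching nothing.
It also fails if it takes over 67 s, if anything falls off the work surface, if the arm or the gripper's body presses on something with over 40 N, if the wrist force passes 120 N, or if a joint passes its speed limit or range.

### The arm

A 7-joint arm with a two-finger parallel gripper is mounted at the origin on the work surface. World frame = base frame: x ahead of the robot, y to its left, z up, the work surface at z = 0. Lengths are in m, angles in rad, forces in N, time in s.
With the tool pointing down it reaches from about 0.35 to 0.9 m from the base axis. Payload 8.1 kg.
Tool frame: the origin (TCP) lies midway between the tips of the shut fingers; the grasp point (between the pads) lies manip.tcp_to_grasp behind it (manip.tcp_to_grasp is the distance from the TCP to the grasp point, in m); z points along the fingers, y is the line along which they close (so a half turn about z gives the same grasp; the last joint's range is limited). The gripper opens to 85 mm and grips with 20 to 120 N. Pads are 22 mm wide; open, the fingers measure 114 mm over their backs; the gripper's body (76 mm by 85 mm) begins 54 mm behind the grasp point. The pads swing forward as they close: fully open they stand 13 mm farther back than shut.
Start: joints at [-1.31, 0.434, 0.025, 1.573, -0.012, 1.134, -0.075], TCP at [0.222, 0.584, 0.231] pointing down, gripper open.
Joint ranges: [-2.62, 2.62], [-0.44, 2.09], [-1.27, 1.32], [0.08, 2.57], [-1.32, 4.46], [0.12, 2], [-2.74, 2.74]. Speed limits (rad/s): [2.22, 2.22, 3.01, 3.01, 3.14, 3.14, 3.14].

### API

Orientations are given as a rotation vector (axis times angle).
In Python, from bench import status, vision, manip gives the robot as it stands.
- The arm moves only by the shell command python3 -m crank 'ROWS' [OPENING] [FORCE]. ROWS is rows parted by semicolons, their numbers by spaces, 1 to 5 of them, each of 4 numbers: dx, dy, dz in m, then a turn about the tool's z in rad; each row shifts and turns the commanded pose from where the row before left it, along the tool's axes as they then stand; what a row does not reach is not made up. A row lasts 1/12 s, in which the tool goes at most 0.0417 m and 0.125 rad, less where a joint would pass 70% of its speed; a pose out of reach is approached as far as the arm can. OPENING is the finger opening in m, set as the command begins (- or left out keeps the last). The fingers move at their own pace and stop on an object; FORCE is the grip in N (left out, the last holds). Time passes only in rows, so rows that do not move let the fingers close. It prints the time, the measured TCP pose, the force, the opening and the grip force at its end.
- status.get_state(): the state, without advancing time (a new reading comes with each control period).
- vision.camera(name): name is "side" or "top"; returns the picture (384x512x3 uint8, red, green, blue); there is no depth.
- vision.camera_info(name): a dict with "intrinsics" (3x3 intrinsics, pixels), "rvec" (rotation vector, rad) and "tvec" (3), from world to camera coordinates, as OpenCV has them. Camera axes: x right, y down, z forward; pixel columns grow to the right and rows downward; lengths in m; the calibration is good to about 2 mm. A picture is of the moment at which its call begins. camera_info takes no time and is no camera call.
- manip.finish_job(): hands the job in; it is judged then, once.
The state is a dict: "time": time; "qpos": joint angles; "qvel": joint speeds; "joint_torque": joint torques, N m; "eef_pos": TCP position; "orientation": TCP orientation; "contact_force": force on the tool from outside, world axes, zero at the start; "wrist_torque": the same for the moment, N m; "finger_gap": finger opening in m; "grip_force": force on a finger pad.
Only numpy, scipy, OpenCV 4.12 (cv2) and the standard library are available. Lean on these libraries where they do the work, as an engineer would, in place of code of your own. Each camera call takes 0.05 s, during which the arm holds its last target. There are 200 camera calls.

## Working session

There is one attempt and no reset: what is moved stays moved. The work goes in short steps, Python scripts to look and compute and a shell command to move; the robot and the scene stay as the last step left them, time stands still between calls to the robot, and variables do not carry over. Pictures are saved under pics/ and viewed, at most 10 in all, crops included, and the job is handed in when it is done.

```bash
ls; mkdir -p pics; python3 - <<'E'
from bench import status, vision, manip
import cv2,numpy as np
for n in("side","top"):
    im=vision.camera(n); cv2.imwrite(f"pics/{n}0.png",im[:,:,::-1])
    i=vision.camera_info(n); R=cv2.Rodrigues(np.array(i["rvec"]))[0]; print(n,i["intrinsics"],-R.T@np.array(i["tvec"]),R)
s=status.get_state(); print(s, manip.tcp_to_grasp)
E
```

```text
pics
side [[453.29170626   0.         255.70339628]
 [  0.         453.29170626 188.08979843]
 [  0.           0.           1.        ]] [0.68837014 0.77099937 1.02856313] [[-0.96343851  0.26760644 -0.01315429]
 [ 0.2127353   0.73419836 -0.64474527]
 [-0.16288013 -0.6239708  -0.76428431]]
top [[404.08552355   0.         250.1341159 ]
 [  0.         404.08552355 190.19616156]
 [  0.           0.           1.        ]] [0.29528779 0.01017047 1.31212497] [[ 0.02035197 -0.99945002  0.02618109]
 [-0.98581354 -0.02442425 -0.16605757]
 [ 0.16660569 -0.02243007 -0.98576845]]
{'time': 0.1, 'qpos': array([-1.30958505,  0.43514154,  0.0249665 ,  1.57399287, -0.01160295,
        1.13399513, -0.07511812]), 'qvel': array([-4.18811956e-06, -1.08927439e-03,  4.39768387e-04, -2.53622906e-03,
        4.42040170e-04,  1.18957330e-05, -1.44635813e-03]), 'joint_torque': array([ 2.56349835e-03, -6.71751451e+01,  1.02745771e+00, -3.16895735e+01,
        1.56932243e-02,  7.39138399e-03, -1.49640232e-05]), 'eef_pos': array([0.22228457, 0.58365991, 0.23061679]), 'orientation': array([-5.68430020e-01, -3.08960506e+00,  2.17649404e-03]), 'contact_force': array([-0.53829635, -0.63401341,  0.22819397]), 'wrist_torque': array([-0.02462374,  0.03000327,  0.00639493]), 'grip_force': 0.0, 'finger_gap': 0.08551502017646775} 0.0187
```

View pics/side0.png

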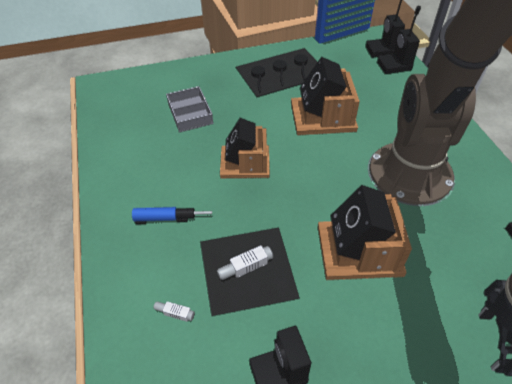

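View pics/top0.png

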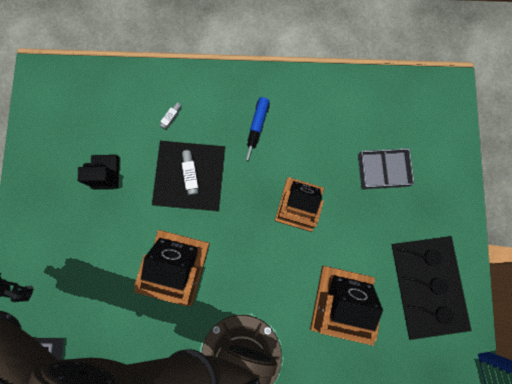

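The side picture shows the candidates:
- **Gauges:** on the black mat at side (246,262) / top (190,172); a smaller one on the bench at side (175,311) / top (170,115).
- **Fixtures:** A at side (362,235) / top (172,265); B at side (325,98) / top (350,303); small C at side (245,150) / top (302,203).
- **Black mats:** the gauge's mat at top (190,176), and one with microphones at top (431,287).

I choose the gauge on the mat, and will pick between fixtures A and B by measured base size.

```bash
cat > h.py <<'E'
import cv2,numpy as np
from bench import status,vision,manip
I={n:vision.camera_info(n) for n in("side","top")}
def cam(n):
    i=I[n];R=cv2.Rodrigues(np.array(i["rvec"]))[0];t=np.array(i["tvec"]);return np.array(i["intrinsics"]),R,t
def ray(n,p):
    K,R,t=cam(n);d=R.T@np.linalg.solve(K,[p[0],p[1],1.]);return -R.T@t,d/np.linalg.norm(d)
def plane(n,p,z):
    c,d=ray(n,p);return c+d*(z-c[2])/d[2]
def tri(p,q):  # side px, top px
    a,d=ray("side",p);b,e=ray("top",q);s=np.linalg.lstsq(np.c_[d,-e],b-a,rcond=None)[0]
    x,y=a+s[0]*d,b+s[1]*e;return (x+y)/2,np.linalg.norm(x-y)
def proj(n,P):
    K,R,t=cam(n);return cv2.projectPoints(np.atleast_2d(P).astype(float),R,t,K,None)[0][:,0]
E
python3 - <<'E'
from h import *
s=cv2.imread("pics/side0.png");t=cv2.imread("pics/top0.png")
for n,im in(("side",s),("top",t)):
    h=cv2.cvtColor(im,cv2.COLOR_BGR2HSV)
    wood=cv2.inRange(h,(5,90,50),(20,255,255)); br=cv2.inRange(h,(0,0,110),(180,60,255))
    for nm,m,lo in(("wood",cv2.morphologyEx(wood,cv2.MORPH_CLOSE,np.ones((15,15))),500),("bright",br,50)):
        k,l,st,ce=cv2.connectedComponentsWithStats(m)
        for j in range(1,k):
            if lo<st[j,4]<9000:
                c=cv2.findContours((l==j).astype(np.uint8),0,2)[0][0]
                print(n,nm,st[j],ce[j].round(1),[x.round(0).tolist() for x in cv2.boxPoints(cv2.minAreaRect(c))])
def crop(im,c,w=66,h=50):
    c=im[c[1]-h:c[1]+h,c[0]-w:c[0]+w];return cv2.resize(c,(400,300),interpolation=cv2.INTER_CUBIC)
cv2.imwrite("pics/m1.png",np.vstack([np.hstack([crop(t,(172,265)),crop(t,(350,303))]),np.hstack([crop(s,(362,235)),crop(s,(325,98))])]))
cv2.imwrite("pics/m2.png",np.hstack([crop(t,(190,172),40,30),crop(s,(246,262),40,30)]))
E
```

```text
side wood [   0    0  317   59 7277] [205.6  26.5] [[-1.0, 6.0], [316.0, -3.0], [317.0, 49.0], [0.0, 58.0]]
side wood [371   0  43  29 825] [392.5  11.2] [[371.0, 25.0], [373.0, -3.0], [414.0, 0.0], [412.0, 28.0]]
side wood [ 292   69   67   66 2284] [329.5 111.8] [[290.0, 72.0], [356.0, 68.0], [360.0, 131.0], [293.0, 134.0]]
side wood [  71   78   14  306 1616] [ 77.1 249.9] [[71.0, 78.0], [78.0, 78.0], [84.0, 383.0], [77.0, 383.0]]
side wood [ 220  126   49   52 1620] [246.6 159.2] [[220.0, 126.0], [268.0, 126.0], [268.0, 177.0], [220.0, 177.0]]
side wood [ 318  194   93   85 3520] [368.4 251.6] [[314.0, 205.0], [402.0, 191.0], [415.0, 274.0], [327.0, 288.0]]
side bright [   0    0  203   47 6323] [83.9 16.4] [[-0.0, 0.0], [202.0, 0.0], [202.0, 46.0], [0.0, 46.0]]
side bright [403   0  38  38 696] [424.5  13.5] [[403.0, 0.0], [440.0, 0.0], [440.0, 37.0], [403.0, 37.0]]
side bright [443   1  10  24  70] [447.8  12.4] [[442.0, 24.0], [450.0, 1.0], [454.0, 2.0], [446.0, 25.0]]
side bright [451   0  11  17  76] [456.3   7.2] [[451.0, 16.0], [457.0, -1.0], [462.0, 0.0], [455.0, 17.0]]
s
[... 1332 characters left out ...]
0], [191.0, 308.0]]
top wood [ 488  245   24  115 2105] [501.8 296.7] [[488.0, 245.0], [511.0, 245.0], [511.0, 359.0], [488.0, 359.0]]
top wood [ 311  266   68   79 2085] [338.5 309.1] [[309.0, 332.0], [322.0, 265.0], [388.0, 279.0], [375.0, 345.0]]
top bright [160 103  21  25 206] [169.2 115.1] [[158.0, 124.0], [175.0, 100.0], [181.0, 105.0], [164.0, 128.0]]
top bright [182 150  16  44 467] [189. 173.] [[179.0, 151.0], [191.0, 149.0], [199.0, 192.0], [186.0, 194.0]]
top bright [ 362  153   48   34 1199] [384.6 169.7] [[362.0, 154.0], [407.0, 152.0], [409.0, 184.0], [364.0, 187.0]]
top bright [264 327   8   8  56] [267.2 330.4] [[264.0, 327.0], [271.0, 327.0], [271.0, 334.0], [264.0, 334.0]]
```

View pics/m1.png

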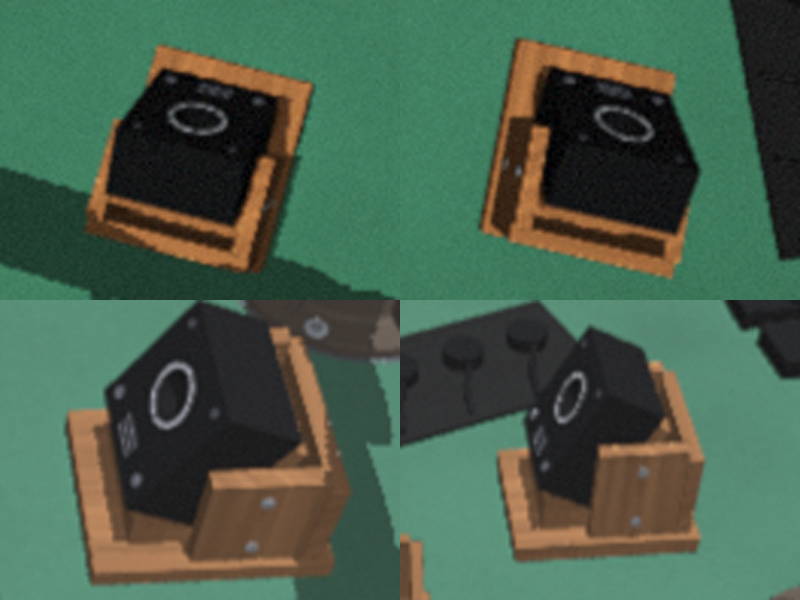

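View pics/m2.png

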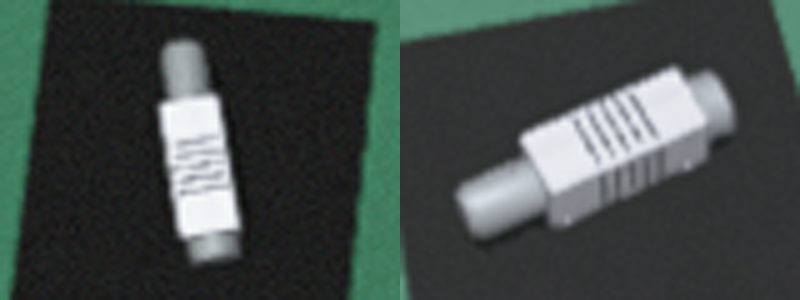

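Top-left and bottom-left panels show fixture A (ring at crop (197,118) top, (172,396) side), right panels B (ring at (623,124), (570,397)). The gauge crop shows the longer slim go end pointing up in the top view (182,50) and lower left in the side view (475,210), with the short, thick no-go end opposite. Now to measure everything.

```bash
cat > meas.py <<'E'
from h import *
s=cv2.imread("pics/side0.png");t=cv2.imread("pics/top0.png")
bs={"A":[(158.8,229.9),(209,243),(191.8,304.8),(135,291)],"B":[(322,266.2),(374.8,277.8),(373.8,343.8),(311.4,329.6)]}
for k,v in bs.items():
    P=[plane("top",p,0.012) for p in v];print(k,"base",np.round(P,3)[:, :2].tolist(),"edges",[round(float(np.linalg.norm(P[i]-P[i-1])),3) for i in range(4)])
sb={"A":[(317.5,222),(326.4,274.8)],"B":[(292,98.2),(297.6,129.8)]}
for k,v in sb.items():
    P=[plane("side",p,0.012) for p in v];print(k,"side front edge",np.round(P,3).tolist(),np.linalg.norm(P[1]-P[0]))
def ring(im,c,r,th):
    x0,y0=c[0]-r,c[1]-r
    g=cv2.cvtColor(im[y0:c[1]+r,x0:c[0]+r],cv2.COLOR_BGR2GRAY);g=cv2.resize(g,None,fx=8,fy=8,interpolation=cv2.INTER_CUBIC)
    m=(g>th).astype(np.uint8);k,l,st,ce=cv2.connectedComponentsWithStats(m);j=1+np.argmax(st[1:,4])
    c=max(cv2.findContours((l==j).astype(np.uint8),0,1)[0],key=len);e=cv2.fitEllipse(cv2.convexHull(c))
    return np.array([(e[0][0]-3.5)/8+x0,(e[0][1]-3.5)/8+y0]),np.array(e[1])/8,e[2]
for k,ps,pt in(("A",(353,217),(171,254)),("B",(315,80),(358,294))):
    a=ring(s,ps,14,90);b=ring(t,pt,14,90);P,d=tri(a[0],b[0]);print(k,"ring",a,b,P.round(4),"gap",d.round(4))
    for nm,e,f in(("side",a,453.3),("top",b,404.1)):print(" dia",e[1].max()*np.linalg.norm(P-ray(nm,(0,0))[0])/f)
T=np.array([(158,100),(217,93),(240,228),(180,238)])/5+(150,142)
S=np.array([(150,190),(122,135),(283,68),(308,118)])/5+(206,232)
Q=[tri(S[i],T[i]) for i in range(4)];print("handle top corners",[(q[0].round(4).tolist(),round(q[1],4)) for q in Q])
C=np.array([q[0] for q in Q]);g=(C[0]+C[1])/2;n=(C[2]+C[3])/2;c=(g+n)/2;print("centre",c,"len",np.linalg.norm(g-n),"yaw",np.arctan2(*(g-n)[1::-1]))
tp=np.array([proj("top",c)[0],proj("side",c)[0]]);print(tp)
# top-plane check z=.042 and tips at z=.023
W=np.array([plane("top",p,.042) for p in T]);g=(W[0]+W[1])/2;n=(W[2]+W[3])/2;print("top-only",(g+n)/2,np.linalg.norm(g-n),np.arctan2(*(g-n)[1::-1]))
W=np.array([plane("side",p,.042) for p in S]);g=(W[0]+W[1])/2;n=(W[2]+W[3])/2;print("side-only",(g+n)/2,np.linalg.norm(g-n),np.arctan2(*(g-n)[1::-1]))
# axis from silhouette
for nm,im in(("top",t),("side",s)):
    h=cv2.cvtColor(im,cv2.COLOR_BGR2HSV);m=cv2.inRange(h,(0,0,90),(180,60,255));k,l,st,ce=cv2.connectedComponentsWithStats(m)
    j=l[173,189] if nm=="top" else l[262,246]
    c=cv2.findContours((l==j).astype(np.uint8),0,1)[0][0];print(nm,st[j],cv2.fitLine(c,1,0,.01,.01).ravel())
# mat
for nm,im,c in(("top",t,(165,200)),("side",s,(215,280))):
    h=cv2.cvtColor(im,cv2.COLOR_BGR2HSV);m=cv2.inRange(h,(0,0,0),(180,90,75));m=cv2.morphologyEx(m,cv2.MORPH_CLOSE,np.ones((3,3)));k,l,st,ce=cv2.connectedComponentsWithStats(m)
    cc=max(cv2.findContours((l==l[c[1],c[0]]).astype(np.uint8),0,1)[0],key=len);b=cv2.approxPolyDP(cv2.convexHull(cc),6,True)[:,0];W=np.array([plane(nm,p,.004) for p in b]);print(nm,"mat",W[:,:2].round(3).tolist(),W.mean(0).round(3))
E
python3 meas.py
```

```text
A base [[0.379, 0.27], [0.341, 0.108], [0.15, 0.154], [0.188, 0.332]] edges [0.201, 0.166, 0.197, 0.182]
B base [[0.276, -0.253], [0.243, -0.421], [0.043, -0.411], [0.082, -0.218]] edges [0.197, 0.171, 0.2, 0.197]
A side front edge [[0.341, 0.106, 0.012], [0.377, 0.266, 0.012]] 0.164064115985307
B side front edge [[0.238, -0.422, 0.012], [0.272, -0.262, 0.012]] 0.16358331467116838
A ring (array([352.38462162, 216.3029747 ]), array([13.79843521, 23.00048828]), 17.38766860961914) (array([189.91638947, 241.81641984]), array([ 3.385144  , 37.83285141]), 96.55493927001953) [0.3148 0.171  0.1221] gap 0.0584
 dia 0.05832199389033254
 dia 0.11243606096867713
B ring (array([313.01046276,  83.30135155]), array([ 7.04967117, 10.77015591]), 12.325149536132812) (array([386.79062653, 283.32386565]), array([ 4.10837221, 59.70975494]), 97.4240493774414) [ 0.2021 -0.416   0.082 ] gap 0.0655
 dia 0.03787679031439069
 dia 0.19285477725416977
handle top corners [([0.5964, 0.2043, 0.0377], np.float64(0.0021)), ([0.6025, 0.1673, 0.034], np.float64(0.003)), ([0.5135, 0.1495, 0.0322], np.float64(0.0054)), ([0.5079, 0.1858, 0.0362], np.float64(0.0002))]
centre [0.55503807 0.17671291 0.03501888] len 0.09060263008113274 yaw 0.20207513230935778
[[189.57426361 175.23987563]
 [248.81351342 257.30805521]]
top-only [0.55482587 0.17532265 0.042     ] 0.09048776209770205 0.20413709478845918
side-only [0.55488323 0.18156686 0.042     ] 0.0895434002130131 0.19167429094273253
top [182 150  16  44 492] [1.3819677e-01 9.9040478e-01 1.9028259e+02 1.8069188e+02]
side [217 245  56  34 992] [  0.9079576   -0.41906196 226.46701    271.55365   ]
top mat [[0.675, 0.284], [0.66, 0.071], [0.449, 0.084], [0.463, 0.298]] [0.562 0.184 0.004]
side mat [[0.45, 0.09], [0.465, 0.303], [0.677, 0.289], [0.662, 0.077]] [0.563 0.19  0.004]
```

Bases A and B measure about 200 x 165 mm, so they are the oversized ones. The small fixture C at top (302,203) / side (245,150) should be the 150 x 125 one, so I'll measure it closely.

```bash
python3 - <<'E'
from h import *
s=np.mean([vision.camera("side").astype(float) for _ in range(6)],0).astype(np.uint8)[:,:,::-1].copy()
t=np.mean([vision.camera("top").astype(float) for _ in range(6)],0).astype(np.uint8)[:,:,::-1].copy()
cv2.imwrite("pics/sa.png",s);cv2.imwrite("pics/ta.png",t)
c=lambda im,x,y:cv2.resize(im[y:y+60,x:x+60],(400,400),interpolation=cv2.INTER_CUBIC)
o=np.hstack([c(t,272,174),c(s,216,119)]);o=cv2.convertScaleAbs(o,alpha=1.4,beta=10);cv2.imwrite("pics/c.png",o)
E
```

```text
(no output)
```

View pics/c.png

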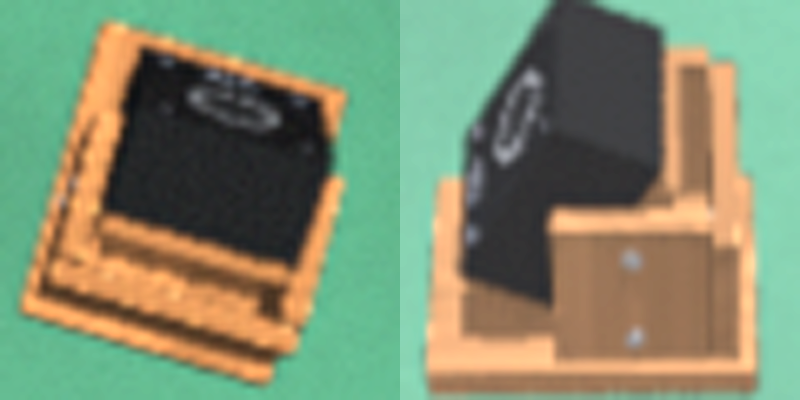

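Crop: fixture C, ring centred at top-crop (235,106) and side-crop (118,117); base corners top-crop (108,22), (345,92), (268,380), (22,310).

```bash
cat > m2.py <<'E'
from h import *
s=cv2.imread("pics/sa.png");t=cv2.imread("pics/ta.png")
u=lambda p,o:(np.array(p,float)+.5)*.15-.5+o
T=[u(p,(272,174)) for p in((108,22),(345,92),(268,380),(22,310))]
S=[u(p,(216,119)) for p in((40,180),(28,364),(357,372))]
for z in(0.0,.012,.018):
    P=np.array([plane("top",p,z) for p in T])[:,:2];Q=np.array([plane("side",p,z) for p in S])[:,:2]
    ed=lambda a,b:(round(float(np.linalg.norm(a-b)),4))
    print(z,"top FL FR BR BL",P.round(3).tolist(),[ed(P[i],P[(i+1)%4]) for i in range(4)],"side FR FL BL",Q.round(3).tolist(),ed(Q[0],Q[1]),ed(Q[1],Q[2]))
    for X in(P[0]-P[1],Q[1]-Q[0]):print("  az from front edge",np.degrees(np.arctan2(X[1],X[0]))-90)
    for X in(P[0]-P[3],P[1]-P[2],Q[1]-Q[2]):print("  az from side edge",np.degrees(np.arctan2(X[1],X[0])))
def ring(im,box,th,nm):
    x0,y0,x1,y1=box;g=cv2.cvtColor(im[y0:y1,x0:x1],cv2.COLOR_BGR2GRAY).astype(float)
    g=cv2.resize(g,None,fx=8,fy=8,interpolation=cv2.INTER_CUBIC);m=(g>th).astype(np.uint8)
    k,l,st,ce=cv2.connectedComponentsWithStats(m);j=1+np.argmax(st[1:,4]);c=np.argwhere(l==j)[:,::-1].astype(np.float32)
    e=cv2.fitEllipse(c);h=cv2.fitEllipse(cv2.convexHull(c.astype(np.int32)));f=lambda e:((np.array(e[0])+.5)/8-.5+(x0,y0),np.array(e[1])/8,e[2])
    print(nm,th,f(e),f(h));return f(h)
for th in(60,75,90):
    a=ring(s,(229,127,240,145),th,"side");b=ring(t,(298,184,316,196),th,"top");P,d=tri(a[0],b[0]);print("ring",P.round(4),"gap",round(d,4))
    for nm,e,f in(("side",a,453.3),("top",b,404.1)):print(" dia",e[1].max()*np.linalg.norm(P-ray(nm,(0,0))[0])/f)
a=u((118,117),(216,119));b=u((235,106),(272,174));P,d=tri(a,b);print("by eye",a,b,P,d)
E
python3 m2.py
```

```text
0.0 top FL FR BR BL [[0.565, -0.144], [0.533, -0.262], [0.389, -0.223], [0.42, -0.102]] [0.1226, 0.1489, 0.1246, 0.1505] side FR FL BL [[0.527, -0.272], [0.559, -0.157], [0.415, -0.11]] 0.1199 0.1509
  az from front edge -15.345567744724633
  az from front edge -15.37164637821951
  az from side edge -15.987305496821307
  az from side edge -15.245561580380354
  az from side edge -18.06990547368306
0.012 top FL FR BR BL [[0.563, -0.142], [0.53, -0.26], [0.388, -0.221], [0.419, -0.101]] [0.1215, 0.1476, 0.1235, 0.1491] side FR FL BL [[0.529, -0.26], [0.56, -0.146], [0.418, -0.1]] 0.1185 0.1491
  az from front edge -15.345567744724661
  az from front edge -15.371646378219552
  az from side edge -15.98730549682129
  az from side edge -15.24556158038037
  az from side edge -18.06990547368309
0.018 top FL FR BR BL [[0.561, -0.142], [0.529, -0.258], [0.388, -0.22], [0.419, -0.101]] [0.121, 0.1469, 0.1229, 0.1484] side FR FL BL [[0.53, -0.254], [0.561, -0.141], [0.42, -0.095]] 0.1178 0.1483
  az from front edge -15.345567744724633
  az from front edge -15.371646378219552
  az from side edge -
[... 920 characters left out ...]
 14.10184288]), 99.118408203125)
ring [ 0.5118 -0.2     0.136 ] gap 0.0074
 dia 0.03512983334342445
 dia 0.04237043309867278
side 90 (array([230.03220344, 128.81603217]), array([3.09994006, 6.00294065]), 23.40424156188965) (array([230.0775547 , 127.82712686]), array([ 3.85827112, 12.34611607]), 27.794492721557617)
top 90 (array([311.89374828, 184.57012177]), array([2.29187679, 8.6007719 ]), 98.08429718017578) (array([317.21495438, 185.25269258]), array([ 2.90724707, 22.71704292]), 97.87274932861328)
ring [ 0.5108 -0.2154  0.1243] gap 0.0113
 dia 0.036766417709463636
 dia 0.06903909394755786
by eye [233.275 136.125] [306.825 189.475] [ 0.50368225 -0.18818388  0.11203621] 0.0019127564078298966
```

Fixture C measures 150 x 123 mm and its socket mouth is at about (0.5035, -0.189, 0.112). That agrees with the base edges and the stated 0.115 height, and the face azimuth is about -15.7°.

The gauge on the mat is the right one: its handle measures 90.5 mm, it is centred at (0.555, 0.178), its yaw is 0.20 and its top is at about z = 0.038.

The tool can only turn about its vertical axis, so I will pitch the gauge by pivoting it in a light grip with its tip resting on the mat. First I move over it.

```bash
cat > d.py <<'E'
# d.py x y z yaw : tool-axis distance to a TCP target
import sys;from h import *
s=status.get_state();R=cv2.Rodrigues(np.array(s["orientation"]))[0];t=np.array([float(v) for v in sys.argv[1:4]])
yaw=np.arctan2(R[1,0],R[0,0]);print("t",round(s["time"],2),"pos",s["eef_pos"].round(4),"tilt",np.degrees(np.arccos(-R[2,2])).round(2),"yaw",yaw.round(4),"tool d",(R.T@(t-s["eef_pos"])).round(4),"turn",round((yaw-float(sys.argv[4])+np.pi)%(2*np.pi)-np.pi,3))
print("F",s["contact_force"].round(1),"gap",round(s["finger_gap"],4),"grip",round(s["grip_force"],1),"q",s["qpos"].round(2))
E
A="-.0332 -.0212 0 0"
python3 -m crank '-.0332 -.0212 0 0;-.0332 -.0212 0 0;-.0332 -.0212 0 0;-.0332 -.0212 0 0;-.0332 -.0212 0 0' 0.085 20
python3 -m crank '-.0332 -.0212 0 0;-.0332 -.0212 0 0;-.0332 -.0212 0 0;-.0332 -.0212 0 0;-.0332 -.0212 0 0'
python3 -m crank '-.0332 -.0212 0 0;-.0332 -.0212 0 0;-.0332 -.0212 0 0;0 0 0 .125;0 0 0 .125'
python3 -m crank '0 0 0 .125;0 0 0 .125;0 0 0 .125;0 0 0 .125;0 0 0 .125'
python3 d.py .5276 .1724 .08 .2
```

```text
time: 1.12
eef_pos: [0.3406, 0.4244, 0.2315]
orientation: [0.568, 3.09, 0.001]
contact_force: [0.9, 0.6, -0.3]
finger_gap: 0.0848
grip_force: 0.0
time: 1.53
eef_pos: [0.4581, 0.2661, 0.2316]
orientation: [0.568, 3.089, 0.001]
contact_force: [0.4, 0.7, -0.6]
finger_gap: 0.0851
grip_force: 0.0
time: 1.95
eef_pos: [0.5294, 0.1693, 0.2314]
orientation: [0.965, 2.989, -0.001]
contact_force: [-0.8, 1.3, 0.5]
finger_gap: 0.0849
grip_force: 0.0
time: 2.37
eef_pos: [0.5277, 0.173, 0.2315]
orientation: [1.832, 2.552, 0.0]
contact_force: [0.0, -0.2, -0.5]
finger_gap: 0.0848
grip_force: 0.0
t 2.37 pos [0.5277 0.173  0.2315] tilt 0.02 yaw 1.8966 tool d [-0.0005 -0.0003  0.1515] turn 1.697
F [ 0.  -0.2 -0.5] gap 0.0848 grip 0.0 q [-0.71  0.33  0.39  1.77 -0.14  1.07  0.06]
```

```bash

python3 -m crank '0 0 .01 .125;0 0 .01 .125;0 0 .01 .125;0 0 .01 .125;0 0 .01 .125' >/dev/null
python3 -m crank '0 0 .01 .125;0 0 .01 .125;0 0 .01 .125;0 0 .01 .125;0 0 .01 .125' >/dev/null
python3 -m crank '0 0 .01 .125;0 0 .01 .125;0 0 .01 .125;0 0 .01 .075;0 0 0 0' >/dev/null
python3 d.py .5276 .1724 .008 .2
python3 - <<'E'
from h import *
t=vision.camera("top");s=vision.camera("side")
c=lambda im,x,y:cv2.resize(im[y:y+90,x:x+90],(400,400),interpolation=cv2.INTER_CUBIC)
cv2.imwrite("pics/g1.png",np.hstack([c(t,145,130),c(s,200,200)])[:,:,::-1])
E
```

```text
t 3.62 pos [0.5266 0.1731 0.0897] tilt 0.15 yaw 0.1999 tool d [0.0011 0.0008 0.0817] turn -0.0
F [-0.5  0.  -0.1] gap 0.0852 grip 0.0 q [-0.92  0.57  0.73  1.94 -0.51  0.82 -1.28]
```

View pics/g1.png

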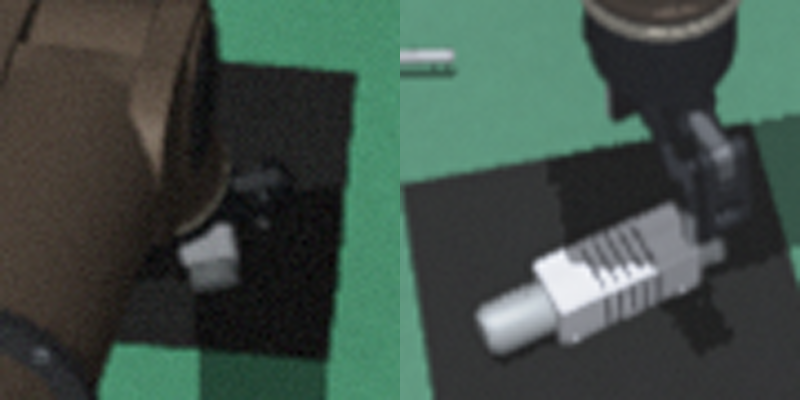

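The side crop shows the fingers straddling the no-go end of the handle at crop (720,190). The arm hides part of the top view. Alignment looks right, so I descend and close.

```bash

python3 -m crank '.001 .001 .03 0;0 0 .025 0;0 0 .015 0;0 0 .008 0;0 0 .004 0' >/dev/null
python3 d.py .5276 .1724 .008 .2
python3 -m crank '0 0 0 0;0 0 0 0;0 0 0 0;0 0 0 0;0 0 0 0' 0.038 20
python3 -m crank '0 0 0 0;0 0 0 0;0 0 0 0;0 0 0 0;0 0 0 0' 
python3 d.py .5276 .1724 .008 .2
```

```text
t 4.13 pos [0.5288 0.1721 0.009 ] tilt 0.03 yaw 0.2045 tool d [-0.0012 -0.0005  0.001 ] turn 0.004
F [-0.6 -0.6 -0.9] gap 0.0849 grip 0.0 q [-0.83  0.68  0.61  1.99 -0.63  0.67 -1.18]
time: 4.55
eef_pos: [0.5294, 0.1726, 0.0102]
orientation: [-3.125, -0.319, -0.002]
contact_force: [-0.1, 1.0, 5.6]
finger_gap: 0.0377
grip_force: 4.2
time: 4.97
eef_pos: [0.5294, 0.1726, 0.0101]
orientation: [-3.125, -0.319, -0.002]
contact_force: [-1.8, 0.8, 5.8]
finger_gap: 0.0379
grip_force: 4.2
t 4.97 pos [0.5294 0.1726 0.0101] tilt 0.08 yaw 0.2032 tool d [-0.0018 -0.0002  0.0021] turn 0.003
F [-1.8  0.8  5.8] gap 0.0379 grip 4.2 q [-0.83  0.68  0.62  1.99 -0.63  0.67 -1.18]
```

Light grip of 4 N. Now a slow lift, expecting the go tip to stay on the mat.

```bash

python3 -m crank '0 0 -.003 0;0 0 -.004 0;0 0 -.004 0;0 0 -.004 0;0 0 -.004 0' 
python3 -m crank '0 0 -.003 0;0 0 -.003 0;0 0 -.003 0;0 0 -.003 0;0 0 0 0' 
python3 - <<'E'
from h import *
s=vision.camera("side")
cv2.imwrite("pics/g2.png",cv2.resize(s[200:300,190:310],(720,600),interpolation=cv2.INTER_CUBIC)[:,:,::-1])
E
```

```text
time: 5.38
eef_pos: [0.5289, 0.1722, 0.0288]
orientation: [-3.125, -0.318, -0.0]
contact_force: [-0.2, 1.0, -2.4]
finger_gap: 0.0379
grip_force: 1.8
time: 5.8
eef_pos: [0.5293, 0.1722, 0.041]
orientation: [-3.125, -0.318, -0.001]
contact_force: [-0.1, 0.4, 0.1]
finger_gap: 0.0383
grip_force: 0.0
```

View pics/g2.png

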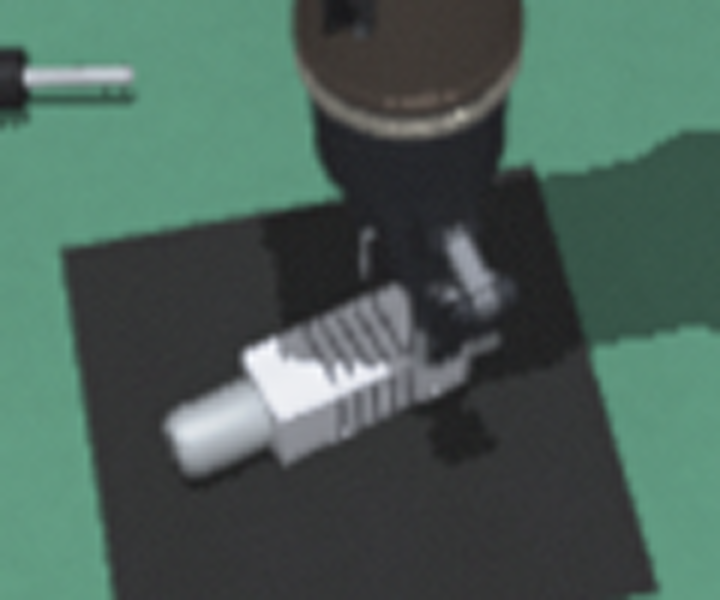

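The go tip is at crop (180,440) and the handle lies flat. The light grip slid up the handle without lifting it, so I go back down and use a firmer grip.

```bash

python3 -m crank '0 0 0 0;0 0 .012 0;0 0 .012 0;0 0 .007 0;0 0 0 0' 0.05 20
python3 -m crank '0 0 0 0;0 0 0 0;0 0 0 0;0 0 0 0;0 0 0 0' 0.0365
python3 -m crank '0 0 -.003 0;0 0 -.004 0;0 0 -.004 0;0 0 -.004 0;0 0 0 0' 
```

```text
time: 6.27
eef_pos: [0.5274, 0.1717, 0.007]
orientation: [3.124, 0.318, -0.005]
contact_force: [-0.4, -0.2, -0.7]
finger_gap: 0.0501
grip_force: 0.0
time: 6.68
eef_pos: [0.5287, 0.1722, 0.0094]
orientation: [-3.125, -0.318, 0.0]
contact_force: [-0.3, 0.9, -4.0]
finger_gap: 0.0379
grip_force: 20.9
time: 7.1
eef_pos: [0.5295, 0.1723, 0.0254]
orientation: [-3.125, -0.318, -0.002]
contact_force: [0.7, -0.4, -3.8]
finger_gap: 0.0377
grip_force: 20.9
```

```bash
cat > pit.py <<'E'
from h import *
import sys
# where the end of the bright gauge blob lies in the vertical plane through the grip (tool x axis)
s=status.get_state();R=cv2.Rodrigues(np.array(s["orientation"]))[0];g=s["eef_pos"]-.021*R[:,2];u=R[:,0].copy();u[2]=0;u/=np.linalg.norm(u)
if len(sys.argv)>1:u=u*float(sys.argv[1])
nrm=np.cross(u,[0,0,1])
im=np.mean([vision.camera("side").astype(float) for _ in range(2)],0).astype(np.uint8)
h=cv2.cvtColor(im,cv2.COLOR_RGB2HSV);m=cv2.inRange(h,(0,0,100),(180,70,255))
k,l,st,ce=cv2.connectedComponentsWithStats(m);pg=proj("side",g+.05*u)[0]
best=min((j for j in range(1,k) if st[j,4]>60),key=lambda j:np.linalg.norm(ce[j]-pg))
pts=np.argwhere(l==best)[:,::-1].astype(float);d=proj("side",g+.12*u-[0,0,.03])[0]-proj("side",g)[0];d/=np.linalg.norm(d)
a=pts@d;print("blob",st[best].tolist(),ce[best].round(1),"grip px",proj("side",g)[0].round(1))
def hit(p):
    c,v=ray("side",p);X=c+v*((g-c)@nrm)/(v@nrm);return ((X-g)@u).round(4),X[2].round(4)
for q in(0,2,5,8,12):   # slices behind the tip: mid of the blob across d
    w=pts[(a>a.max()-q-1.2)&(a<=a.max()-q+.2)];e=np.array([-d[1],d[0]]);b=w@e;mid=d*(a.max()-q)+e*(b.min()+b.max())/2
    print(q,"mid px",mid.round(1),"width",round(b.max()-b.min()+1,1),"along,z",hit(mid))
E
python3 pit.py
```

```text
blob [217, 245, 41, 31, 708] [239.  261.2] grip px [258.  251.1]
0 mid px [218.  272.3] width 7.7 along,z (np.float64(0.1124), np.float64(0.0309))
2 mid px [219.3 270.6] width 11.3 along,z (np.float64(0.1084), np.float64(0.036))
5 mid px [221.9 269.1] width 12.7 along,z (np.float64(0.1013), np.float64(0.0378))
8 mid px [224.6 267.8] width 11.8 along,z (np.float64(0.0938), np.float64(0.0383))
12 mid px [228.3 266.1] width 12.1 along,z (np.float64(0.0837), np.float64(0.0382))
```

The axis is level at z = 0.038, so at 20 N it lifted rigidly. I'll ease the grip gradually while the gauge is just above the mat so it pivots.

```bash

for o in .0374 .0376 .0378; do python3 -m crank '0 0 0 0;0 0 0 0;0 0 0 0' $o 20 | egrep 'grip|force|eef'; python3 pit.py | egrep '^(5|12)'; done
```

```text
eef_pos: [0.5287, 0.1721, 0.0242]
contact_force: [-0.7, 0.1, -3.6]
grip_force: 20.9
5 mid px [222.3 269.1] width 12.1 along,z (np.float64(0.1009), np.float64(0.0367))
12 mid px [228.7 266.2] width 12.7 along,z (np.float64(0.0833), np.float64(0.037))
eef_pos: [0.5289, 0.1721, 0.0243]
contact_force: [-0.4, -0.7, -4.4]
grip_force: 20.9
5 mid px [222.3 269.1] width 12.1 along,z (np.float64(0.1007), np.float64(0.0366))
12 mid px [228.7 266.2] width 12.7 along,z (np.float64(0.0831), np.float64(0.037))
eef_pos: [0.5289, 0.1722, 0.0243]
contact_force: [0.3, 0.2, -4.4]
grip_force: 11.8
5 mid px [223.  271.3] width 12.1 along,z (np.float64(0.0997), np.float64(0.0251))
12 mid px [229.3 268.1] width 12.1 along,z (np.float64(0.0822), np.float64(0.0267))
```

At 11.8 N it pivots slowly. I wait, then raise with the tip trailing on the mat.

```bash

python3 -m crank '0 0 0 0;0 0 -.004 0;0 0 -.003 0;0 0 -.003 0;0 0 0 0' | egrep 'grip|force|eef'; python3 pit.py | egrep '^(5|12)'
python3 -m crank '0 0 0 0;0 0 0 0;0 0 0 0;0 0 0 0;0 0 0 0' | egrep 'grip|force|eef'; python3 pit.py | egrep '^(5|12)'
```

```text
eef_pos: [0.5293, 0.1723, 0.0351]
contact_force: [-0.4, -0.6, -4.2]
grip_force: 11.6
5 mid px [224.5 271.8] width 11.8 along,z (np.float64(0.0955), np.float64(0.0195))
12 mid px [230.3 267.9] width 11.8 along,z (np.float64(0.0789), np.float64(0.0255))
eef_pos: [0.5288, 0.1722, 0.0342]
contact_force: [-0.6, 0.4, -4.9]
grip_force: 11.6
5 mid px [224.5 271.8] width 11.8 along,z (np.float64(0.096), np.float64(0.0195))
12 mid px [230.3 267.9] width 11.8 along,z (np.float64(0.0794), np.float64(0.0256))
```

```bash

python3 -m crank '0 0 -.004 0;0 0 -.004 0;0 0 -.004 0;0 0 -.003 0;0 0 -.003 0' | egrep 'grip|force|eef'
python3 -m crank '0 0 0 0;0 0 0 0;0 0 0 0' | egrep 'grip|force|eef'; python3 pit.py
```

```text
eef_pos: [0.529, 0.1722, 0.0529]
contact_force: [0.5, -0.4, -4.1]
grip_force: 11.5
eef_pos: [0.5287, 0.1722, 0.0523]
contact_force: [-1.1, 0.1, -5.3]
grip_force: 11.6
blob [219, 240, 42, 36, 716] [240.9 258.2] grip px [258.2 245.2]
0 mid px [220.3 271.4] width 8.2 along,z (np.float64(0.107), np.float64(0.0303))
2 mid px [222.2 270.7] width 11.3 along,z (np.float64(0.1018), np.float64(0.0298))
5 mid px [224.5 268.8] width 11.8 along,z (np.float64(0.0951), np.float64(0.0338))
8 mid px [227.1 267.3] width 12.1 along,z (np.float64(0.0879), np.float64(0.0356))
12 mid px [230.3 264.9] width 11.8 along,z (np.float64(0.0786), np.float64(0.0398))
```

```bash

for o in .03785 .0379 ; do python3 -m crank '0 0 0 0;0 0 0 0;0 0 0 0' $o 20 | egrep 'grip|force|eef'; python3 pit.py | egrep '^(5|12)'; done
```

```text
eef_pos: [0.5289, 0.1721, 0.0523]
contact_force: [-0.9, -0.1, -3.1]
grip_force: 8.7
5 mid px [226.8 270.6] width 11.8 along,z (np.float64(0.0895), np.float64(0.0201))
12 mid px [232.6 266.7] width 11.8 along,z (np.float64(0.0729), np.float64(0.0262))
eef_pos: [0.5289, 0.1722, 0.0523]
contact_force: [0.4, -0.1, -3.1]
grip_force: 5.7
5 mid px [226.8 270.6] width 11.8 along,z (np.float64(0.0895), np.float64(0.0202))
12 mid px [232.6 266.7] width 11.8 along,z (np.float64(0.0729), np.float64(0.0263))
```

Tip is resting on the mat at about 27° pitch. Now tighten, lift and re-measure.

```bash

python3 -m crank '0 0 0 0;0 0 0 0;0 0 0 0;0 0 0 0' 0.03 70 | egrep 'grip|force|eef'; python3 pit.py
python3 -m crank '0 0 -.02 0;0 0 -.04 0;0 0 -.04 0;0 0 -.03 0;0 0 0 0' | egrep 'grip|force|eef'; python3 pit.py
```

```text
eef_pos: [0.5289, 0.1722, 0.0524]
contact_force: [-0.4, -1.0, -2.1]
grip_force: 70.2
blob [222, 240, 39, 38, 700] [242.1 259.3] grip px [258.1 245.2]
0 mid px [222.7 273.5] width 7.7 along,z (np.float64(0.1013), np.float64(0.0154))
2 mid px [224.6 272.7] width 10.8 along,z (np.float64(0.096), np.float64(0.0148))
5 mid px [226.8 270.6] width 11.8 along,z (np.float64(0.0895), np.float64(0.0202))
8 mid px [229.3 268.9] width 11.8 along,z (np.float64(0.0824), np.float64(0.0229))
12 mid px [232.6 266.7] width 11.8 along,z (np.float64(0.0729), np.float64(0.0263))
eef_pos: [0.5322, 0.1723, 0.1879]
contact_force: [1.8, 0.3, -4.4]
grip_force: 71.9
blob [216, 207, 44, 42, 882] [239.2 228.3] grip px [256.2 212.6]
0 mid px [217.6 244.3] width 8.2 along,z (np.float64(0.1006), np.float64(0.1505))
2 mid px [219.2 243.2] width 12.2 along,z (np.float64(0.0963), np.float64(0.152))
5 mid px [221.8 241.6] width 13.5 along,z (np.float64(0.0897), np.float64(0.1537))
8 mid px [224.3 239.9] width 13.5 along,z (np.float64(0.0832), np.float64(0.1562))
12 mid px [227.4 237.3] width 12.7 along,z (np.float64(0.075), np.float64(0.1611))
```

Pitch is about 27 to 28° and the gauge is held firmly at 72 N. Turning it to face the socket (yaw 2.869) needs -2.666 rad, and then I move out in front of the face.

```bash

for i in 1 2 3 4; do python3 -m crank '0 0 0 -.125;0 0 0 -.125;0 0 0 -.125;0 0 0 -.125;0 0 0 -.125'>/dev/null; done
python3 -m crank '0 0 0 -.125;0 0 0 -.04;0 0 0 0'
python3 d.py .662 -.233 .191 2.869
```

```text
time: 13.62
eef_pos: [0.5275, 0.1718, 0.1802]
orientation: [-0.425, -3.109, 0.002]
contact_force: [-0.8, -0.1, -5.1]
finger_gap: 0.0372
grip_force: 71.6
t 13.62 pos [0.5275 0.1718 0.1802] tilt 0.22 yaw 2.8697 tool d [-0.2382 -0.3538 -0.011 ] turn 0.001
F [-0.8 -0.1 -5.1] gap 0.0372 grip 71.6 q [-0.53  0.37  0.16  1.82 -0.07  0.96  0.96]
```

```bash

python3 -m crank '-.01 -.015 -.001 0;-.02 -.03 -.001 0;-.02 -.03 -.001 0;-.02 -.03 -.001 0;-.02 -.03 -.001 0'>/dev/null
python3 -m crank '-.02 -.03 -.001 0;-.02 -.03 -.001 0;-.02 -.03 -.001 0;-.02 -.03 -.001 0;-.02 -.03 -.001 0'>/dev/null
python3 -m crank '-.02 -.03 -.001 0;-.018 -.025 0 0;-.008 -.012 0 0;0 0 0 0;0 0 0 0'
python3 d.py .6196 -.2214 .1676 2.869; python3 pit.py
python3 - <<'E'
from h import *
t=vision.camera("top");s=vision.camera("side")
c=lambda im,x,y:cv2.resize(im[y:y+80,x:x+80],(400,400),interpolation=cv2.INTER_CUBIC)
cv2.imwrite("pics/g3.png",np.hstack([c(t,275,135),c(s,180,90)])[:,:,::-1])
E
```

```text
time: 14.87
eef_pos: [0.6599, -0.2312, 0.1911]
orientation: [-0.434, -3.108, -0.001]
contact_force: [-1.1, 0.8, -4.7]
finger_gap: 0.0369
grip_force: 71.6
t 14.87 pos [ 0.6599 -0.2312  0.1911] tilt 0.18 yaw 2.8642 tool d [ 0.0414 -0.0016  0.0236] turn -0.005
F [-1.1  0.8 -4.7] gap 0.0369 grip 71.6 q [ 0.11  0.59  0.25  1.43 -0.15  1.14  1.68]
blob [160, 86, 54, 45, 1019] [190.7 113. ] grip px [172.5 110.2]
0 mid px [213.  123.1] width 3.1 along,z (np.float64(0.108), np.float64(0.164))
2 mid px [211.2 121.6] width 18.3 along,z (np.float64(0.1035), np.float64(0.1696))
5 mid px [208.5 119.6] width 22.4 along,z (np.float64(0.0965), np.float64(0.1772))
8 mid px [205.9 117.1] width 25.5 along,z (np.float64(0.0901), np.float64(0.1865))
12 mid px [202.7 112.6] width 32.6 along,z (np.float64(0.0826), np.float64(0.2028))
```

View pics/g3.png

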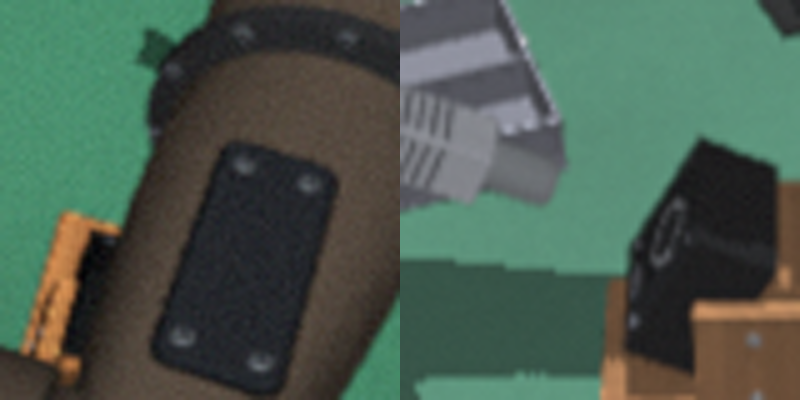

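The arm hides the top view. In the side crop the go tip is near crop (555,185) and the ring is at crop (668,232), with the gauge pitched towards the socket. I move to 30 mm out and compare the tip with the ring in the side view.

```bash

python3 -m crank '.015 0 .008 -.005;.015 -.001 .008 0;.0114 -.0006 .0076 0;0 0 0 0;0 0 0 0'
python3 - <<'E'
from h import *
s=status.get_state();p=s["eef_pos"];R=cv2.Rodrigues(np.array(s["orientation"]))[0];u=R[:,0]
tip=p+.0941*u+[0,0,-.0385];az=np.radians(-15.6);M=np.array([.5035,-.189,.115])
b=np.array([.469*u[0],.469*u[1],.883]) # gauge up
sd=np.cross(b,u)
pr=lambda X:proj("side",X)[0].round(2)
print("tcp",p,"tip",tip.round(4),pr(tip),"rim up/dn",pr(tip+.0115*b),pr(tip-.0115*b),"M",pr(M))
for z in(.112,.115,.118):print("ring px->z",z,plane("side",(233.2,136.1),z).round(4))
im=np.mean([vision.camera("side").astype(float) for _ in range(8)],0)
c=cv2.resize(im[110:160,190:256],(792,600),interpolation=cv2.INTER_CUBIC);cv2.imwrite("pics/g4.png",np.clip(c*1.3+10,0,255)[:,:,::-1])
E
```

```text
time: 15.48
eef_pos: [0.6204, -0.2198, 0.1698]
orientation: [-0.419, -3.113, -0.001]
contact_force: [1.0, -0.4, -4.2]
finger_gap: 0.0372
grip_force: 71.5
tcp [ 0.62036453 -0.21979983  0.16984553] tip [ 0.5296 -0.1949  0.1314] [223.37 131.36] rim up/dn [225.01 128.73] [221.76 133.96] M [232.9  135.11]
ring px->z 0.112 [ 0.503  -0.1878  0.112 ]
ring px->z 0.115 [ 0.5037 -0.1847  0.115 ]
ring px->z 0.118 [ 0.5043 -0.1815  0.118 ][ WARN:0@2.807] global loadsave.cpp:1063 imwrite_ Unsupported depth image for selected encoder is fallbacked to CV_8U.
```

View pics/g4.png

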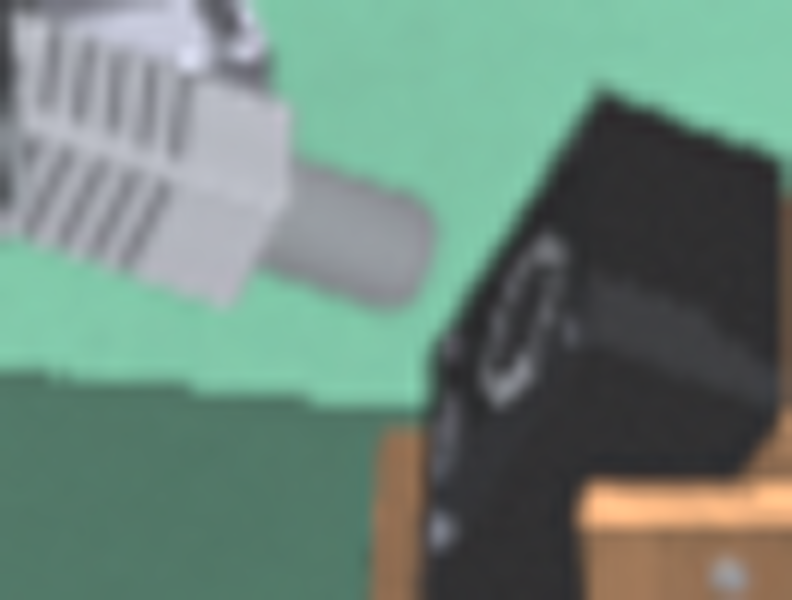

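The crop shows the go cylinder with its upper edge from (295,155) to (425,195) and lower edge from (270,265) to (390,308); the ring centre is near (523,322). The axis extended passes above the ring, so the pitch may be shallow. I'll measure it with edge fits.

```bash
cat > edge.py <<'E'
from h import *
import sys
# fit the upper and lower silhouette edges of the cylinder between two image columns; cast the axis onto the vertical plane through the grip
def run(c0,c1,r0,r1,n=8):
    s=status.get_state();R=cv2.Rodrigues(np.array(s["orientation"]))[0];g=s["eef_pos"]-.021*R[:,2];u=R[:,0].copy();u[2]=0;u/=np.linalg.norm(u);nrm=np.cross(u,[0,0,1])
    im=np.mean([vision.camera("side").astype(float) for _ in range(n)],0);sat=im[:,:,1]-im[:,:,0]  # green minus red: high on bench
    up,lo=[],[]
    for c in range(c0,c1+1):
        col=sat[r0:r1,c];hi=np.percentile(col,90);th=hi/2;b=col<th;i=np.argmin(col);a=i
        while a>0 and b[a-1]:a-=1
        z=i
        while z<len(b)-1 and b[z+1]:z+=1
        if a>0:up.append((c,r0+a-1+(col[a-1]-th)/(col[a-1]-col[a])))
        if z<len(b)-1:lo.append((c,r0+z+(th-col[z])/(col[z+1]-col[z])))
    U=np.polyfit(*np.array(up).T,1);L=np.polyfit(*np.array(lo).T,1);print("up",U,"lo",L,"widths",np.round(np.array(lo)[:,1]-np.array(up)[:,1],1) if len(lo)==len(up) else (len(up),len(lo)))
    A=(U+L)/2
    def hit(p):
        c,v=ray("side",p);X=c+v*((g-c)@nrm)/(v@nrm);return X
    X0=hit((c0,np.polyval(A,c0)));X1=hit((c1,np.polyval(A,c1)));d=X1-X0
    print("pts",X0.round(4),X1.round(4),"along",((X0-g)@u).round(4),((X1-g)@u).round(4),"pitch",np.degrees(np.arctan2(-d[2],d@u)).round(2),"perp below pivot",(np.cross(d/np.linalg.norm(d),X0-g)@nrm).round(4),"g",g.round(4))
    return X0,d/np.linalg.norm(d)
if __name__=="__main__":run(*[int(v) for v in sys.argv[1:5]])
E
python3 edge.py 214 221 117 140; python3 edge.py 215 219 117 139
```

```text
up [  0.67019585 -22.66592023] lo [ 0.33272715 61.67886155] widths [14.3 10.4 10.6 10.6 10.4 10.5 10.5 10.3]
pts [ 0.5543 -0.2027  0.1485] [ 0.5358 -0.1977  0.1346] along 0.0691 0.0882 pitch 35.96 perp below pivot 0.0063 g [ 0.6209 -0.2211  0.1908]
up [ 0.32869821 52.02917592] lo [ 0.35991969 55.80274325] widths [10.4 10.6 10.6 10.4 10.7]
pts [ 0.5518 -0.2021  0.1441] [ 0.5411 -0.1991  0.1386] along 0.0713 0.0824 pitch 26.32 perp below pivot -0.0102 g [ 0.6205 -0.221   0.1907]
```

Pitch is about 27°, and the axis passes about 3.6 mm too high and 2 mm off sideways. I correct this, then advance along the axis at 28° with small steps.

```bash

python3 -m crank '0 .0021 .0036 0;.0062 0 .0033 0;.0062 0 .0033 0;.0062 0 .0033 0;0 0 0 0'|egrep 'eef|force'
python3 edge.py 219 225 119 142;python3 edge.py 222 226 120 144; python3 d.py .6196 -.2214 .1676 2.869
python3 -m crank '.0035 0 .0019 0;0 0 0 0'|egrep 'eef|force'
python3 -m crank '.0035 0 .0019 0;0 0 0 0'|egrep 'eef|force'

```

```text
eef_pos: [0.6009, -0.2135, 0.1552]
contact_force: [-0.4, 0.6, -3.9]
grip_force: 71.6
up [   1.23281012 -148.7750903 ] lo [ 0.37186093 54.53476814] widths [14.7 14.6 13.9 10.5 10.5 10.3 10.7]
pts [ 0.5412 -0.1971  0.1432] [ 0.5257 -0.1928  0.1242] along 0.062 0.0781 pitch 49.88 perp below pivot 0.0262 g [ 0.601  -0.2136  0.1762]
up [ 0.38294534 41.66117836] lo [ 0.41390445 45.21158492] widths (5, 4)
pts [ 0.5338 -0.1949  0.1304] [ 0.523  -0.192   0.1239] along 0.0722 0.0834 pitch 29.9 perp below pivot -0.0047 g [ 0.6034 -0.2141  0.1773]
t 17.9 pos [ 0.6031 -0.2141  0.1562] tilt 0.0 yaw 2.8727 tool d [-0.0178 -0.0027 -0.0114] turn 0.004
F [ 0.2  0.5 -4.7] gap 0.0371 grip 71.6 q [ 0.1   0.53  0.24  1.64 -0.14  0.99  1.69]
eef_pos: [0.599, -0.2129, 0.1539]
contact_force: [-0.1, 0.1, -3.6]
grip_force: 71.6
eef_pos: [0.5956, -0.212, 0.152]
contact_force: [-0.0, 0.4, -3.5]
grip_force: 71.6
```

```bash

for i in 1; do
python3 -m crank '.0026 0 .0014 0;0 0 0 0'|egrep 'eef|force'
python3 -m crank '.0026 0 .0014 0;0 0 0 0'|egrep 'eef|force'
python3 -m crank '.0026 0 .0014 0;0 0 0 0'|egrep 'eef|force'; done

```

```text
eef_pos: [0.5933, -0.2114, 0.1507]
contact_force: [-0.4, 0.4, -4.2]
grip_force: 71.6
eef_pos: [0.5909, -0.2107, 0.1494]
contact_force: [-0.8, -0.8, -4.4]
grip_force: 71.6
eef_pos: [0.5883, -0.21, 0.148]
contact_force: [-0.4, 0.6, -4.1]
grip_force: 71.6
```

```bash

python3 -m crank '.0035 0 .0019 0;0 0 0 0'|egrep 'eef|t_force'
python3 -m crank '.0035 0 .0019 0;0 0 0 0'|egrep 'eef|t_force'
python3 -m crank '.0035 0 .0019 0;0 0 0 0'|egrep 'eef|t_force'
python3 d.py .5876 -.211 .148 2.869

```

```text
eef_pos: [0.5848, -0.209, 0.1459]
contact_force: [-0.7, 0.3, -4.1]
eef_pos: [0.5813, -0.2081, 0.144]
contact_force: [-0.9, 0.9, -4.9]
eef_pos: [0.578, -0.2072, 0.1421]
contact_force: [-0.7, -1.0, -4.3]
t 19.23 pos [ 0.578  -0.2072  0.1421] tilt 0.05 yaw 2.8726 tool d [-0.0103 -0.0012 -0.0059] turn 0.004
F [-0.7 -1.  -4.3] gap 0.0366 grip 71.6 q [ 0.1   0.5   0.23  1.72 -0.14  0.94  1.69]
```

The tip is about 19 mm inside with no contact force. Continuing until the shoulder meets the face.

```bash

python3 -m crank '.0035 0 .0019 0;0 0 0 0'|egrep 'eef|t_force'
python3 -m crank '.0035 0 .0019 0;0 0 0 0'|egrep 'eef|t_force'
python3 -m crank '.0035 0 .0019 0;0 0 0 0'|egrep 'eef|t_force'
python3 -m crank '.0018 0 .0009 0;0 0 0 0'|egrep 'eef|t_force'

```

```text
eef_pos: [0.5746, -0.2062, 0.1402]
contact_force: [0.6, 0.7, -4.0]
eef_pos: [0.5713, -0.2053, 0.1384]
contact_force: [-0.8, -0.1, -4.0]
eef_pos: [0.568, -0.2043, 0.1365]
contact_force: [-0.2, 1.1, -4.3]
eef_pos: [0.5666, -0.204, 0.1358]
contact_force: [-0.0, 0.1, -3.8]
```

```bash

python3 -m crank '.0018 0 .0009 0;0 0 0 0'|egrep 'eef|t_force'
python3 -m crank '.0018 0 .0009 0;0 0 0 0'|egrep 'eef|t_force'
python3 -m crank '.0018 0 .0009 0;0 0 0 0'|egrep 'eef|t_force'
python3 -m crank '.0018 0 .0009 0;0 0 0 0'|egrep 'eef|t_force'

```

```text
eef_pos: [0.5649, -0.2035, 0.1349]
contact_force: [-0.3, 0.8, -3.5]
eef_pos: [0.5648, -0.2034, 0.135]
contact_force: [4.0, -0.3, 0.9]
eef_pos: [0.5646, -0.2034, 0.1351]
contact_force: [6.4, -1.0, 5.7]
eef_pos: [0.5645, -0.2034, 0.1352]
contact_force: [9.8, -1.7, 8.5]
```

View crop.

```bash

python3 -m crank '.002 0 .0006 0;.002 0 .0006 0;0 0 0 0;0 0 0 0'|egrep 'eef|t_force'
python3 - <<'E'
from h import *
im=np.mean([vision.camera("side").astype(float) for _ in range(6)],0)
c=cv2.resize(im[110:160,190:256],(792,600),interpolation=cv2.INTER_CUBIC);cv2.imwrite("pics/g5.png",np.clip(c*1.3+10,0,255).astype(np.uint8)[:,:,::-1])
s=status.get_state();R=cv2.Rodrigues(np.array(s["orientation"]))[0];print(s["eef_pos"],s["contact_force"],s["wrist_torque"],s["time"])
E
```

```text
eef_pos: [0.5641, -0.2032, 0.1357]
contact_force: [15.7, -3.2, 12.9]
[ 0.56412117 -0.20321966  0.13572594] [16.79676865 -3.8250523  13.09638991] [-0.73417065 -3.4524895  -0.02405926] 21.2
```

View pics/g5.png

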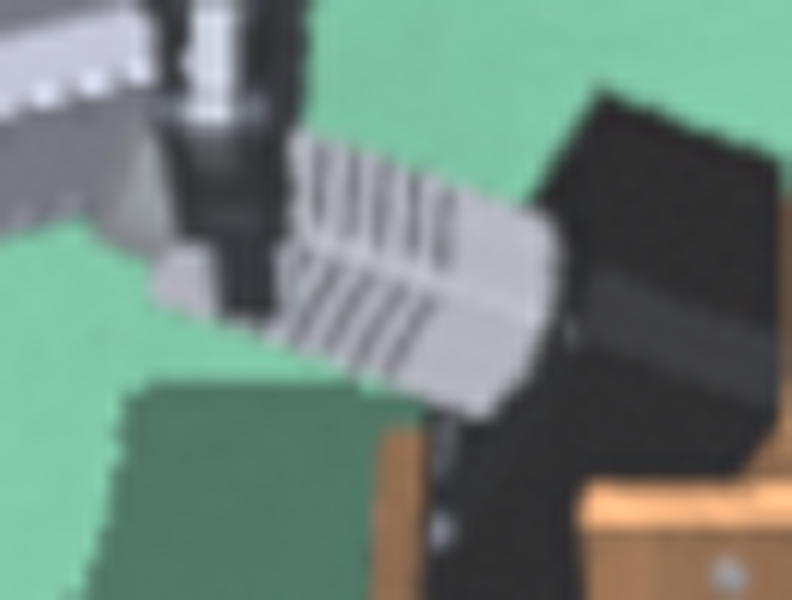

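The handle's end face sits flush against the sloping face around crop (560,270)–(500,410), so the go end is fully home with about 21 N of push. Now withdraw along the axis and go back to the mat.

```bash

python3 -m crank '-.008 0 -.0043 0;-.012 0 -.0064 0;-.012 0 -.0064 0;-.012 0 -.0064 0;-.012 0 -.0064 0'|egrep 'eef|t_force'
python3 -m crank '-.02 0 -.0106 0;-.025 0 -.013 0;-.02 0 -.01 0;0 0 0 0'|egrep 'eef|t_force'
python3 d.py .53 .1722 .16 2.869
```

```text
eef_pos: [0.6094, -0.2159, 0.1603]
contact_force: [0.1, -0.1, -4.4]
eef_pos: [0.676, -0.234, 0.1956]
contact_force: [0.1, -0.2, -3.0]
t 21.95 pos [ 0.676  -0.234   0.1956] tilt 0.16 yaw 2.8734 tool d [0.2485 0.353  0.0348] turn 0.004
F [ 0.1 -0.2 -3. ] gap 0.0367 grip 71.8 q [ 0.11  0.61  0.25  1.38 -0.15  1.16  1.68]
```

```bash

for i in 1 2; do python3 -m crank '.0207 .0294 0 0;.0207 .0294 0 0;.0207 .0294 0 0;.0207 .0294 0 0;.0207 .0294 0 0'>/dev/null; done
python3 -m crank '.0207 .0294 0 0;.0207 .0294 0 0;0 0 0 .125;0 0 0 .125;0 0 0 .125'>/dev/null
for i in 1 2 3; do python3 -m crank '0 0 0 .125;0 0 0 .125;0 0 0 .125;0 0 0 .125;0 0 0 .125'>/dev/null; done
python3 -m crank '0 0 0 .125;0 0 0 .125;0 0 0 .125;0 0 0 0;0 0 0 0'
python3 d.py .53 .1722 .054 .2
```

```text
time: 24.87
eef_pos: [0.5259, 0.1726, 0.1939]
orientation: [3.116, 0.394, -0.003]
contact_force: [-0.2, 0.1, -4.0]
finger_gap: 0.0368
grip_force: 72.1
t 24.87 pos [0.5259 0.1726 0.1939] tilt 0.13 yaw 0.2515 tool d [0.0042 0.0014 0.1399] turn 0.052
F [-0.2  0.1 -4. ] gap 0.0368 grip 72.1 q [-0.98  0.43  0.8   1.84 -0.36  1.02 -1.36]
```

```bash

python3 -m crank '0 0 .03 .05;0 0 .04 0;0 0 .04 0;0 0 .02 0;0 0 .006 0'|egrep 'eef|t_force'
python3 -m crank '0 0 0 0;0 0 0.002 0;0 0 .002 0;0 0 0 0'|egrep 'eef|t_force'
python3 pit.py
```

```text
eef_pos: [0.5239, 0.1721, 0.0549]
contact_force: [-0.6, 0.3, -3.7]
eef_pos: [0.5279, 0.1733, 0.0558]
contact_force: [-0.7, -0.5, -3.5]
blob [222, 239, 39, 38, 704] [242.5 258.7] grip px [258.6 244.7]
0 mid px [222.7 272.5] width 7.7 along,z (np.float64(0.102), np.float64(0.0217))
2 mid px [224.7 272. ] width 11.3 along,z (np.float64(0.0965), np.float64(0.0198))
5 mid px [227.2 270.2] width 12.2 along,z (np.float64(0.0895), np.float64(0.023))
8 mid px [229.7 268.7] width 11.8 along,z (np.float64(0.0823), np.float64(0.0249))
12 mid px [233.  266.3] width 12.2 along,z (np.float64(0.073), np.float64(0.0292))
```

```bash

python3 -m crank '0 0 .002 0;0 0 .001 0;0 0 0 0'  .03785 20|egrep 'eef|force'
python3 -m crank '0 0 .003 0;0 0 .003 0;0 0 .003 0;0 0 .003 0;0 0 .003 0' |egrep 'eef|force'
python3 pit.py|egrep '^(5|12)'
```

```text
eef_pos: [0.527, 0.173, 0.0518]
contact_force: [-1.4, 0.5, -1.8]
grip_force: 8.8
eef_pos: [0.5269, 0.1728, 0.0362]
contact_force: [-1.5, -1.2, -0.2]
grip_force: 8.4
5 mid px [225.6 271.7] width 11.8 along,z (np.float64(0.0949), np.float64(0.0185))
12 mid px [231.5 267.8] width 11.8 along,z (np.float64(0.0783), np.float64(0.0247))
```

Pivoting flat as intended. Continue lowering to the mat.

```bash

python3 -m crank '0 0 .004 0;0 0 .004 0;0 0 .004 0;0 0 .004 0;0 0 .003 0' |egrep 'eef|force'
python3 -m crank '0 0 .003 0;0 0 .003 0;0 0 .002 0;0 0 0 0' |egrep 'eef|force'
python3 pit.py|egrep '^(5|12)'
```

```text
eef_pos: [0.5267, 0.1728, 0.017]
contact_force: [-1.0, -0.2, -0.8]
grip_force: 8.3
eef_pos: [0.5277, 0.173, 0.0098]
contact_force: [-1.2, -0.3, 1.2]
grip_force: 8.8
5 mid px [224.1 271.5] width 12.7 along,z (np.float64(0.0979), np.float64(0.0226))
12 mid px [230.6 268.7] width 11.8 along,z (np.float64(0.08), np.float64(0.0222))
```

Flat on the mat. Open, slide along the handle to the go side (+57 mm), regrip at 20 N and lift slightly.

```bash

python3 -m crank '0 0 0 0;0 0 0 0;0 0 0 0;.01 0 0 0;.015 0 0 0' .06 20 |egrep 'eef|force'
python3 -m crank '.018 0 0 0;.014 0 0 0;0 0 0 0;0 0 0 0' |egrep 'eef|force'
python3 -m crank '0 0 0 0;0 0 0 0;0 0 0 0;0 0 0 0;0 0 0 0' .0365 |egrep 'eef|force'
python3 -m crank '0 0 -.004 0;0 0 -.004 0;0 0 -.004 0;0 0 -.003 0;0 0 0 0'  |egrep 'eef|force'
python3 d.py .53 .1722 .054 .2; python3 pit.py|egrep '^(2|5|blob)';python3 pit.py -1|egrep -v blob
```

```text
eef_pos: [0.5511, 0.1779, 0.0096]
contact_force: [-0.1, -0.6, -0.6]
grip_force: 0.0
eef_pos: [0.5837, 0.184, 0.0094]
contact_force: [-1.0, 0.4, -0.2]
grip_force: 0.0
eef_pos: [0.5821, 0.1839, 0.0095]
contact_force: [-2.9, -0.4, -0.9]
grip_force: 21.0
eef_pos: [0.5835, 0.1842, 0.0255]
contact_force: [0.1, -1.0, -4.4]
grip_force: 20.9
t 28.92 pos [0.5835 0.1842 0.0255] tilt 0.08 yaw 0.1978 tool d [-0.0548  0.0013 -0.0286] turn -0.002
F [ 0.1 -1.  -4.4] gap 0.0379 grip 20.9 q [-0.8   0.72  0.62  1.84 -0.59  0.77 -1.24]
blob [218, 254, 23, 21, 247] [229.4 266.5] grip px [238.5 260.1]
2 mid px [220.8 270.4] width 10.4 along,z (np.float64(0.0494), np.float64(0.0348))
5 mid px [223.6 269.2] width 10.9 along,z (np.float64(0.0418), np.float64(0.0345))
0 mid px [271.9 248.7] width 9.2 along,z (np.float64(0.0946), np.float64(0.0305))
2 mid px [269.9 248.9] width 11.4 along,z (np.float64(0.0885), np.float64(0.0341))
5 mid px [267.2 250.3] width 12.4 along,z (np.float64(0.0807), np.float64(0.0331))
8 mid px [264.2 250.9] width 20.0 along,z (np.float64(0.0721), np.float64(0.0363))
12 mid px [260.6 252.8] width 20.0 along,z (np.float64(0.0617), np.float64(0.0349))
```

```bash

for o in .0378 .03784; do python3 -m crank '0 0 0 0;0 0 0 0;0 0 0 0' $o 20 | egrep 'grip'; python3 pit.py -1| egrep '^(2|5)';done
python3 -m crank '0 0 -.002 0;0 0 -.003 0;0 0 -.003 0;0 0 -.002 0;0 0 0 0' | egrep 'eef|force'; python3 pit.py -1| egrep '^(2|5|12)'
```

```text
grip_force: 11.7
2 mid px [269.9 248.9] width 11.4 along,z (np.float64(0.0884), np.float64(0.0339))
5 mid px [267.2 250.3] width 12.4 along,z (np.float64(0.0805), np.float64(0.0328))
grip_force: 9.3
2 mid px [269.9 248.9] width 11.4 along,z (np.float64(0.0885), np.float64(0.0338))
5 mid px [267.2 250.3] width 12.4 along,z (np.float64(0.0806), np.float64(0.0328))
eef_pos: [0.5833, 0.1842, 0.0353]
contact_force: [0.1, 0.5, -4.7]
grip_force: 9.3
2 mid px [269.9 246.9] width 11.4 along,z (np.float64(0.0888), np.float64(0.0435))
5 mid px [267.2 248.3] width 12.4 along,z (np.float64(0.0809), np.float64(0.0424))
12 mid px [260.6 250.8] width 20.0 along,z (np.float64(0.0621), np.float64(0.0442))
```

```bash

python3 -m crank '0 0 .005 0;0 0 .005 0;0 0 .003 0;0 0 0 0' | egrep 'eef|grip'
for o in .03787 .0379 .03793; do python3 -m crank '0 0 0 0;0 0 0 0;0 0 0 0' $o 20 | egrep 'grip'; python3 pit.py -1| egrep '^(2|5)';done
```

```text
eef_pos: [0.5821, 0.1839, 0.0204]
grip_force: 9.1
grip_force: 7.3
2 mid px [269.6 252.5] width 10.5 along,z (np.float64(0.0881), np.float64(0.017))
5 mid px [266.8 253.3] width 12.7 along,z (np.float64(0.0796), np.float64(0.0193))
grip_force: 5.6
2 mid px [269.7 252.4] width 10.5 along,z (np.float64(0.0884), np.float64(0.017))
5 mid px [266.9 253.4] width 12.4 along,z (np.float64(0.08), np.float64(0.0185))
grip_force: 3.8
2 mid px [269.7 252.4] width 10.5 along,z (np.float64(0.0884), np.float64(0.017))
5 mid px [266.9 253.4] width 12.4 along,z (np.float64(0.08), np.float64(0.0185))
```

It pivoted at 7 N and the no-go edge is on the mat. Raise with a grip of about 6.5 N.

```bash

python3 -m crank '0 0 0 0;0 0 -.003 0;0 0 -.003 0;0 0 -.003 0;0 0 -.002 0' .03788 20 | egrep 'eef|force'
python3 -m crank '0 0 -.003 0;0 0 -.003 0;0 0 -.003 0;0 0 0 0;0 0 0 0' | egrep 'eef|force';python3 pit.py -1| egrep '^(2|5|12)'
```

```text
eef_pos: [0.583, 0.1841, 0.0331]
contact_force: [-0.0, -0.9, -4.0]
grip_force: 3.6
eef_pos: [0.5834, 0.1842, 0.042]
contact_force: [0.9, 0.1, -1.4]
grip_force: 3.7
2 mid px [268.3 253.3] width 10.5 along,z (np.float64(0.0844), np.float64(0.0162))
5 mid px [265.2 253.4] width 12.7 along,z (np.float64(0.0753), np.float64(0.022))
12 mid px [258.3 254.9] width 20.0 along,z (np.float64(0.0555), np.float64(0.0296))
```

```bash

python3 -m crank '0 0 -.0015 0;0 0 -.0015 0;0 0 -.0015 0;0 0 -.001 0;0 0 0 0' .03786 20 | egrep 'eef|force';python3 pit.py -1| egrep '^(2|5|12)'
python3 -m crank '0 0 0 0;0 0 0 0;0 0 0 0' .03 70 | egrep 'eef|force';python3 pit.py -1
python3 pit.py
```

```text
eef_pos: [0.5829, 0.1841, 0.0473]
contact_force: [-0.2, -0.9, -3.5]
grip_force: 4.1
2 mid px [267.7 253.8] width 11.2 along,z (np.float64(0.0823), np.float64(0.0147))
5 mid px [264.3 252.9] width 13.6 along,z (np.float64(0.0724), np.float64(0.0264))
12 mid px [257.7 255.3] width 20.9 along,z (np.float64(0.0533), np.float64(0.029))
eef_pos: [0.5829, 0.1841, 0.0472]
contact_force: [-0.3, -0.1, -1.5]
grip_force: 71.6
blob [243, 245, 27, 22, 360] [256.9 254.7] grip px [238.3 255.4]
0 mid px [269.4 252.3] width 6.1 along,z (np.float64(0.0872), np.float64(0.0187))
2 mid px [267.7 253.8] width 11.2 along,z (np.float64(0.0824), np.float64(0.0147))
5 mid px [264.3 252.9] width 13.6 along,z (np.float64(0.0724), np.float64(0.0264))
8 mid px [261.5 253.9] width 19.4 along,z (np.float64(0.0642), np.float64(0.0278))
12 mid px [257.7 255.3] width 20.9 along,z (np.float64(0.0533), np.float64(0.029))
blob [216, 250, 25, 21, 267] [228.9 261.4] grip px [238.3 255.4]
0 mid px [216.7 264.5] width 7.7 along,z (np.float64(0.058), np.float64(0.0697))
2 mid px [218.4 263.4] width 9.9 along,z (np.float64(0.0535), np.float64(0.0713))
5 mid px [221.2 262.2] width 10.4 along,z (np.float64(0.0461), np.float64(0.0711))
8 mid px [224.4 261.8] width 11.8 along,z (np.float64(0.0377), np.float64(0.0664))
12 mid px [229.8 263.1] width 17.1 along,z (np.float64(0.0242), np.float64(0.05))
```

```bash
cat > edge2.py <<'E'
from h import *
import sys
# silhouette edges against a dark backdrop (brightness), between two columns; sgn: which way along tool x the part lies
c0,c1,r0,r1=[int(v) for v in sys.argv[1:5]]
s=status.get_state();R=cv2.Rodrigues(np.array(s["orientation"]))[0];g=s["eef_pos"]-.021*R[:,2];u=R[:,0].copy();u[2]=0;u/=np.linalg.norm(u);nrm=np.cross(u,[0,0,1])
im=np.mean([vision.camera("side").astype(float) for _ in range(4)],0);V=im[:,:,0]
E=[]
for c in range(c0,c1+1):
    col=V[r0:r1,c];th=95;b=np.flatnonzero(col>th);a,z=b[0],b[-1]
    if a>0 and z<len(col)-1:E.append((c,r0+a-(col[a]-th)/(col[a]-col[a-1]),r0+z+(col[z]-th)/(col[z]-col[z+1])))
E=np.array(E);print(E.round(1).tolist());U=np.polyfit(E[:,0],E[:,1],1);L=np.polyfit(E[:,0],E[:,2],1);A=(U+L)/2
P=[]
for c in(c0,c1):
    o,v=ray("side",(c,np.polyval(A,c)));P.append(o+v*((g-o)@nrm)/(v@nrm))
d=P[1]-P[0];print("slopes",U[0].round(3),L[0].round(3),[(((p-g)@u).round(4),p[2].round(4)) for p in P],"pitch",np.degrees(np.arctan2(d[2],abs(d@u))).round(1),"g",g.round(4))
for th in(20,24,28):
    a=np.radians(th);e=proj("side",np.array([g+u*.03+[0,0,.03*np.tan(a)],g+u*.055+[0,0,.055*np.tan(a)]]));print(th,"expected image slope",((e[1]-e[0])[1]/(e[1]-e[0])[0]).round(3))
E
python3 edge2.py 217 226 245 285
```

```text
[[217.0, 259.0, 265.6], [218.0, 258.0, 266.8], [219.0, 257.6, 267.0], [220.0, 257.1, 266.9], [221.0, 257.0, 267.0], [222.0, 256.9, 267.0], [223.0, 256.8, 266.9], [224.0, 256.5, 266.7], [225.0, 256.3, 266.6], [226.0, 256.2, 266.5]]
slopes -0.263 0.031 [(np.float64(0.0565), np.float64(0.0781)), (np.float64(0.0336), np.float64(0.0654))] pitch -29.0 g [0.5829 0.1841 0.0681]
20 expected image slope -0.219
24 expected image slope -0.172
28 expected image slope -0.121
```

```bash

python3 -m crank '0 0 -.02 0;0 0 -.04 0;0 0 -.04 0;0 0 -.03 0;0 0 0 0' | egrep 'eef|force'
python3 - <<'E'
from h import *
s=status.get_state();R=cv2.Rodrigues(np.array(s["orientation"]))[0];g=s["eef_pos"]-.021*R[:,2];u=R[:,0]
print(s["time"],"grip px",proj("side",g)[0], proj("side",g+.06*u)[0],proj("side",g-.09*u)[0])
im=np.mean([vision.camera("side").astype(float) for _ in range(4)],0).astype(np.uint8);np.save("im.npy",im)
h=cv2.cvtColor(im,cv2.COLOR_RGB2HSV);m=cv2.inRange(h,(0,0,100),(180,75,255));x0,y0=200,195
for r in range(195,245):print(r,"".join("#" if v else "." for v in m[r,205:285]))
E
```

```text
eef_pos: [0.5865, 0.1841, 0.1833]
contact_force: [1.6, -0.3, -4.0]
grip_force: 72.0
34.2333 grip px [234.27814413 223.3283851 ] [209.52112094 233.40345321] [269.86379143 208.84652202]
195 ................................................................................
196 ................................................................................
197 ................................................................................
198 ................................................................................
199 ................................................................................
200 ................................................................................
201 ................................................................................
202 ................................................................................
203 ................................................................................
204 ................................................................................
205 ..............................................................
[... 2633 characters left out ...]
....................
237 ..........######.......##########........####...................................
238 ........................#########...............................................
239 ........................#########...............................................
240 .........................###....................................................
241 ................................................................................
242 ................................................................................
243 ................................................................................
244 ................................................................................
```

```bash
python3 - <<'E'
from h import *
s=status.get_state();R=cv2.Rodrigues(np.array(s["orientation"]))[0];g=s["eef_pos"]-.021*R[:,2];u=R[:,0].copy();u[2]=0;u/=np.linalg.norm(u);nrm=np.cross(u,[0,0,1])
def hit(p):
    o,v=ray("side",p);X=o+v*((g-o)@nrm)/(v@nrm);return np.array([(X-g)@u,X[2]-g[2]])
for a,b in(((211,230.2),(270.3,224.7)),((210.5,229.8),(271,225)),((211.5,230.5),(269.5,224.3)),((220,230),(266,226))):
    A,B=hit(a),hit(b);d=A-B;print("go",A.round(4),"nogo",B.round(4),"len",np.linalg.norm(d).round(4),"pitch",np.degrees(np.arctan2(d[1],d[0])).round(1))
# predicted end pixels for pitch th, grip at x=27, offset o below pivot
for th in(20,24,28):
  for o in(.0084,.014):
    t=np.radians(th);a=np.array([np.cos(t),np.sin(t)]);b=np.array([-np.sin(t),np.cos(t)])
    f=lambda x:proj("side",g+u*(a*(x-.027)-b*o)[0]+np.array([0,0,1])*(a*(x-.027)-b*o)[1])[0].round(1)
    print(th,o,"go tip",f(.085),"nogo tip",f(-.06),"x=.06",f(.06))
E
```

```text
go [0.0603 0.0193] nogo [-0.087  -0.0551] len 0.165 pitch 26.8
go [0.0612 0.0215] nogo [-0.089  -0.0575] len 0.1697 pitch 27.8
go [0.0592 0.0175] nogo [-0.0848 -0.052 ] len 0.16 pitch 25.8
go [0.0398 0.0066] nogo [-0.0754 -0.0529] len 0.1297 pitch 27.3
20 0.0084 go tip [212.5 231.6] nogo tip [267.3 221.7] x=.06 [222.6 229.8]
20 0.014 go tip [211.9 233.3] nogo tip [266.6 223.3] x=.06 [221.9 231.5]
24 0.0084 go tip [212.8 230.4] nogo tip [266.3 223.5] x=.06 [222.6 229.2]
24 0.014 go tip [212.  232.2] nogo tip [265.4 225.1] x=.06 [221.8 230.9]
28 0.0084 go tip [213.1 229.2] nogo tip [265.1 225.3] x=.06 [222.7 228.5]
28 0.014 go tip [212.2 230.9] nogo tip [264.1 226.9] x=.06 [221.8 230.2]
```

Pitch is about 27° with the no-go end down. I turn +0.47 to aim the no-go end at the socket, then move in front of it.

```bash

python3 -m crank '0 0 0 .12;0 0 0 .12;0 0 0 .12;0 0 0 .11;0 0 0 0' >/dev/null
python3 d.py .6436 -.2255 .1830 -.272
```

```text
t 34.85 pos [0.5817 0.1841 0.1749] tilt 0.21 yaw -0.2773 tool d [ 0.1716  0.377  -0.0075] turn -0.005
F [ 0.1 -1.2 -4.1] gap 0.0368 grip 71.7 q [-0.97  0.59  0.9   1.73 -0.51  1.08 -1.75]
```

```bash

for i in 1 2; do python3 -m crank '.0143 .0314 -.0006 0;.0143 .0314 -.0006 0;.0143 .0314 -.0006 0;.0143 .0314 -.0006 0;.0143 .0314 -.0006 0'>/dev/null; done
python3 -m crank '.0143 .0314 0 -.005;.0143 .0314 0 0;0 0 0 0;0 0 0 0'
python3 d.py .6011 -.2136 .1578 -.272
```

```text
time: 36.02
eef_pos: [0.6455, -0.2285, 0.1817]
orientation: [3.112, -0.421, -0.003]
contact_force: [-0.7, -0.3, -3.9]
finger_gap: 0.0367
grip_force: 72.1
t 36.02 pos [ 0.6455 -0.2285  0.1817] tilt 0.14 yaw -0.269 tool d [-0.0467 -0.0026  0.024 ] turn 0.003
F [-0.7 -0.3 -3.9] gap 0.0367 grip 72.1 q [-0.22  0.69  0.83  1.52 -0.53  1.18 -1.14]
```

```bash

python3 -m crank '-.015 -.001 .008 .003;-.016 -.001 .008 0;-.0157 -.0006 .008 0;0 0 0 0;0 0 0 0'
python3 d.py .6011 -.2136 .1578 -.272
python3 - <<'E'
from h import *
im=np.mean([vision.camera("side").astype(float) for _ in range(4)],0)
m=(im[:,:,1]-im[:,:,0])
print(proj("side",[.504,-.1865,.1145]),proj("side",[.5295,-.1936,.1286]))
for r in range(108,148):print(r,"".join("#" if v<12 else ("+" if v<22 else ".") for v in m[r,190:250]))
E
```

```text
time: 36.43
eef_pos: [0.6019, -0.2079, 0.1579]
orientation: [-3.112, 0.418, 0.004]
contact_force: [0.8, -0.5, -3.1]
finger_gap: 0.0372
grip_force: 72.0
t 36.43 pos [ 0.6019 -0.2079  0.1579] tilt 0.16 yaw -0.2668 tool d [0.0007 0.0057 0.0001] turn 0.005
F [ 0.8 -0.5 -3.1] gap 0.0372 grip 72.0 q [-0.27  0.63  0.83  1.67 -0.52  1.07 -1.11]
[[232.94461879 135.83178939]] [[223.57950379 132.35542828]]
108 ###################+........................................
109 ####################........................................
110 ####################+.......................................
111 #####################.......................................
112 #####################+......................................
113 ######################......................................
114 ######################......................................
115 ######################......................................
116 ######################......................................
117 ######################+.....................................
118 ######################+........................
[... 1198 characters left out ...]
.......++###############+..+######################
138 ....................++######+...++...#######################
139 ........................+###........+#######################
140 ....................................+#######################
141 ....................................+#######################
142 ....................................+#######################
143 ....................................+#######################
144 ....................................########################
145 ................................+++#########################
146 ................................############################
147 ................................############################
```

The TCP y is 5.7 mm off, so I correct it. When fully home the handle's silhouette lines were known (upper edge row 121.2 at column 217, lower edge row 135.3 at column 205), and the no-go axis must lie on the same lines.

```bash

python3 -m crank '0 .0055 0.002 .005;0 0 0 0;0 0 0 0'|egrep eef
cat > lines.py <<'E'
from h import *
import sys
s=status.get_state();R=cv2.Rodrigues(np.array(s["orientation"]))[0];p=s["eef_pos"]
k=((p-[.5641,-.2032,0])@[.9643,-.265,0]);print("t",s["time"],"tcp",p.round(4),"yaw",np.arctan2(R[1,0],R[0,0]).round(4),"lateral",((p-[.5641,-.2032,0])@[.265,.9643,0]).round(4),"F",s["contact_force"].round(1))
im=np.mean([vision.camera("side").astype(float) for _ in range(6)],0);m=im[:,:,1]-im[:,:,0]
def line(cols,up):
    E=[]
    for c in cols:
        r=115 if up else 150
        st=1 if up else -1
        while m[r,c]>=18 :r+=st
        a,b=m[r-st,c],m[r,c];E.append((c,r-st+st*(a-18)/(a-b)))
    E=np.array(E);f=np.polyfit(E[:,0]-210,E[:,1],1);print("up" if up else "lo",E[:,1].round(2).tolist(),"slope",f[0].round(3),"row@210",f[1].round(2))
u0,u1,l0,l1=[int(v) for v in sys.argv[1:5]];line(range(u0,u1),1);line(range(l0,l1),0)
E
python3 lines.py 214 220 196 212
python3 - <<'E'
import cv2,numpy as np   # same lines in the stored home picture
im=cv2.imread("pics/g5.png")[:,:,::-1].astype(float);m=(im[:,:,1]-im[:,:,0])/1.3
for up,cols in((1,range(320,540,20)),(0,range(290,410,10))):
    E=[]
    for c in cols:
        r=10 if up else 480; st=1 if up else -1
        if not up:
            r=375
        while m[r,c]>=18:r+=st
        E.append((190+(c+.5)/12-.5,110+(r+.5)/12-.5))
    E=np.array(E);f=np.polyfit(E[:,0]-210,E[:,1],1);print(up,E.round(1).tolist(),f)
E
```

```text
eef_pos: [0.6011, -0.2162, 0.1571]
t 36.8833 tcp [ 0.6011 -0.2162  0.1571] yaw -0.2762 lateral -0.0027 F [ 0.6 -0.3 -2.8]
up [119.73, 120.06, 120.51, 120.67, 120.99, 121.48] slope 0.334 row@210 118.4
lo [132.24, 132.41, 132.71, 133.08, 133.33, 133.7, 134.02, 134.28, 134.64, 134.95, 135.22, 135.58, 135.86, 136.22, 136.5, 136.95] slope 0.315 row@210 136.53
1 [[216.2, 121.3], [217.9, 121.5], [219.5, 122.3], [221.2, 122.8], [222.9, 123.6], [224.5, 124.1], [226.2, 124.7], [227.9, 125.3], [229.5, 125.9], [231.2, 126.5], [232.9, 126.7]] [  0.34681818 119.02107955]
0 [[213.7, 138.1], [214.5, 138.7], [215.4, 139.0], [216.2, 139.0], [217.0, 139.3], [217.9, 139.9], [218.7, 140.4], [219.5, 140.5], [220.4, 140.6], [221.2, 140.8], [222.0, 140.8], [222.9, 140.8]] [  0.30839161 137.26236402]
```

```bash

python3 -m crank '0 -.0027 0 -.006;-.0045 0 .0024 0;-.0045 0 .0024 0;-.0045 0 .0024 0;0 0 0 0' .03 35|egrep 'eef|force'
python3 lines.py 218 224 199 213
```

```text
eef_pos: [0.5874, -0.2087, 0.1492]
contact_force: [0.3, -0.2, -4.5]
grip_force: 72.1
t 37.6 tcp [ 0.5874 -0.2087  0.1492] yaw -0.2698 lateral 0.0009 F [ 0.3 -0.2 -4.5]
up [122.25, 122.43, 122.63, 123.09, 123.15, 123.61] slope 0.269 row@210 120.04
lo [134.03, 134.32, 134.71, 135.0, 135.3, 135.72, 136.0, 136.28, 136.45, 136.77, 136.97, 137.3, 137.62, 137.97] slope 0.296 row@210 137.36
```

```bash

python3 -m crank '-.004 .0009 .0013 0;0 0 0 0'|egrep 'eef|t_force'
python3 -m crank '-.0026 0 .0014 0;0 0 0 0'|egrep 'eef|t_force'
python3 -m crank '-.0018 0 .0009 0;0 0 0 0'|egrep 'eef|t_force'
python3 lines.py 220 226 199 213
```

```text
eef_pos: [0.584, -0.2091, 0.1484]
contact_force: [-0.3, 0.2, -4.1]
eef_pos: [0.5817, -0.2081, 0.1469]
contact_force: [-0.2, 0.4, -4.6]
eef_pos: [0.5802, -0.2077, 0.1461]
contact_force: [0.3, -0.2, -4.1]
t 38.4 tcp [ 0.5802 -0.2077  0.1461] yaw -0.2693 lateral -0.0 F [ 0.3 -0.2 -4.1]
up [122.38, 122.67, 123.18, 123.4, 123.64, 124.12] slope 0.338 row@210 119.01
lo [133.96, 134.02, 134.27, 134.67, 134.99, 135.35, 135.7, 135.9, 136.32, 136.44, 136.87, 137.32, 137.42, 137.94] slope 0.313 row@210 137.2
```

The axis now lies on the home lines (119.01 against 119.02, 137.20 against 137.26, lateral 0). Advance to contact.

```bash

for i in 1; do
python3 -m crank '-.0018 0 .0009 0;0 0 0 0'|egrep 'eef|t_force'
python3 -m crank '-.0018 0 .0009 0;0 0 0 0'|egrep 'eef|t_force'
python3 -m crank '-.0013 0 .0007 0;0 0 0 0'|egrep 'eef|t_force'; done
```

```text
eef_pos: [0.5788, -0.2073, 0.1454]
contact_force: [0.9, -0.8, -4.2]
eef_pos: [0.5785, -0.2072, 0.1453]
contact_force: [4.0, -2.2, 0.1]
eef_pos: [0.5783, -0.2071, 0.1453]
contact_force: [7.3, -0.4, 2.4]
```

Contact is where predicted, with about 10 N net. Push slightly more and hold for over a second.

```bash

python3 -m crank '-.0009 0 .0004 0;0 0 0 0;0 0 0 0;0 0 0 0;0 0 0 0'|egrep 'eef|t_force'
python3 -m crank '0 0 0 0;0 0 0 0;0 0 0 0;0 0 0 0;0 0 0 0'|egrep 'eef|t_force'
python3 -m crank '0 0 0 0;0 0 0 0;0 0 0 0;0 0 0 0;0 0 0 0'|egrep 'eef|t_force'
python3 lines.py 220 226 199 213
python3 -m crank '0 0 0 0;0 0 0 0'|egrep 'eef|t_force'
```

```text
eef_pos: [0.5783, -0.2071, 0.1453]
contact_force: [8.6, -1.3, 4.8]
eef_pos: [0.5783, -0.2071, 0.1453]
contact_force: [9.4, -2.3, 4.3]
eef_pos: [0.5783, -0.2071, 0.1454]
contact_force: [9.1, -0.7, 3.7]
t 40.45 tcp [ 0.5783 -0.2071  0.1454] yaw -0.2684 lateral 0.0 F [ 9.1 -0.7  3.7]
up [122.4, 122.65, 123.23, 123.43, 123.63, 124.09] slope 0.332 row@210 119.09
lo [133.93, 134.06, 134.31, 134.68, 134.97, 135.33, 135.72, 135.94, 136.24, 136.48, 136.81, 137.12, 137.41, 137.75] slope 0.302 row@210 137.12
eef_pos: [0.5783, -0.2071, 0.1453]
contact_force: [8.0, -1.1, 3.4]
```

Held about 12 N net, refused, for 1.6 s. Withdraw and return to the mat.

```bash

python3 -m crank '-0 0 0 0;.01 0 -.0053 0;.015 0 -.008 0;.02 0 -.0106 0;.02 0 -.0106 0'|egrep 'eef|t_force'
python3 -m crank '.01 0 -.0053 0;0 0 0 0'|egrep 'eef|t_force'
python3 d.py .583 .184 .18 -.269
```

```text
eef_pos: [0.6374, -0.2232, 0.1778]
contact_force: [-0.6, -0.4, -4.4]
eef_pos: [0.6491, -0.2267, 0.1839]
contact_force: [0.5, 0.2, -3.5]
t 41.5 pos [ 0.6491 -0.2267  0.1839] tilt 0.11 yaw -0.2684 tool d [-0.1727 -0.3785  0.0033] turn 0.001
F [ 0.5  0.2 -3.5] gap 0.037 grip 72.3 q [-0.22  0.69  0.83  1.51 -0.53  1.18 -1.14]
```

```bash

for i in 1 2; do python3 -m crank '-.0144 -.0315 0 0;-.0144 -.0315 0 0;-.0144 -.0315 0 0;-.0144 -.0315 0 0;-.0144 -.0315 0 0'>/dev/null; done
python3 -m crank '-.0144 -.0315 0 0;-.0144 -.0315 0 0;0 0 0 -.12;0 0 0 -.12;0 0 0 -.12'>/dev/null
python3 -m crank '0 0 .03 -.11;0 0 .04 0;0 0 .03 0;0 0 .015 0;0 0 0 0'|egrep 'eef|t_force'
python3 d.py .583 .184 .054 .2; python3 pit.py -1
```

```text
eef_pos: [0.5772, 0.183, 0.0641]
contact_force: [-0.8, -0.4, -5.3]
t 43.17 pos [0.5772 0.183  0.0641] tilt 0.47 yaw 0.2005 tool d [0.0059 0.0002 0.01  ] turn 0.0
F [-0.8 -0.4 -5.3] gap 0.0365 grip 71.9 q [-0.83  0.67  0.67  1.82 -0.54  0.85 -1.27]
blob [245, 241, 27, 22, 363] [258.6 250.1] grip px [240.1 250.8]
0 mid px [271.4 248.3] width 6.1 along,z (np.float64(0.0873), np.float64(0.0336))
2 mid px [269.5 248.9] width 11.2 along,z (np.float64(0.0817), np.float64(0.0347))
5 mid px [266.3 248.8] width 13.4 along,z (np.float64(0.0725), np.float64(0.0419))
8 mid px [263.3 249.3] width 18.7 along,z (np.float64(0.0639), np.float64(0.0458))
12 mid px [259.5 250.4] width 20.9 along,z (np.float64(0.0529), np.float64(0.0486))
```

```bash

python3 -m crank '0 0 .006 0;0 0 .004 0;0 0 .003 0;0 0 .001 0;0 0 0 0'|egrep 'eef|t_force'
python3 -m crank '0 0 0.001 0;0 0 .001 0;0 0 0 0'|egrep 'eef|t_force'
```

```text
eef_pos: [0.5813, 0.1843, 0.0543]
contact_force: [0.2, -0.5, -3.7]
eef_pos: [0.5813, 0.1842, 0.0522]
contact_force: [0.2, -0.1, -4.6]
```

```bash

python3 -m crank '0 0 .002 0;0 0 .002 0;0 0 0 0'|egrep 'eef|t_force'
python3 -m crank '0 0 .001 0;0 0 0 0'|egrep 'eef|t_force'
python3 -m crank '0 0 .001 0;0 0 0 0'|egrep 'eef|t_force'
```

```text
eef_pos: [0.5811, 0.1841, 0.0478]
contact_force: [0.1, -0.9, -4.8]
eef_pos: [0.5813, 0.1841, 0.0472]
contact_force: [-0.7, 0.3, -2.5]
eef_pos: [0.5815, 0.1842, 0.0466]
contact_force: [-0.9, -0.2, 3.4]
```

Touching the mat. Ease the grip and lower so it pivots flat.

```bash

python3 -m crank '0 0 0 0;0 0 0 0;0 0 .002 0'  .03785 20|egrep 'eef|force'
python3 -m crank '0 0 .003 0;0 0 .003 0;0 0 .003 0;0 0 .003 0;0 0 .003 0' |egrep 'eef|force'
python3 pit.py -1|egrep '^(2|5|12)'
python3 -m crank '0 0 .003 0;0 0 .003 0;0 0 .003 0;0 0 .003 0;0 0 .003 0' |egrep 'eef|force'
python3 pit.py -1|egrep '^(2|5|12)'
```

```text
eef_pos: [0.5823, 0.1843, 0.0448]
contact_force: [2.8, -0.9, -0.1]
grip_force: 7.9
eef_pos: [0.581, 0.1841, 0.0286]
contact_force: [1.5, -0.5, -1.5]
grip_force: 7.4
2 mid px [270.3 252.3] width 10.5 along,z (np.float64(0.088), np.float64(0.0168))
5 mid px [267.4 253.2] width 12.4 along,z (np.float64(0.0796), np.float64(0.0184))
12 mid px [260.7 255. ] width 19.7 along,z (np.float64(0.0597), np.float64(0.0247))
eef_pos: [0.5816, 0.1842, 0.0144]
contact_force: [-1.3, 0.1, 12.6]
grip_force: 9.0
2 mid px [270.2 251.8] width 11.4 along,z (np.float64(0.0881), np.float64(0.0195))
5 mid px [267.4 253.2] width 12.4 along,z (np.float64(0.0801), np.float64(0.0185))
12 mid px [260.9 255.9] width 19.7 along,z (np.float64(0.061), np.float64(0.0198))
```

Flat (axis level at z of about 0.019–0.020) and supported by the mat. Relieve, open and retreat straight up.

```bash

python3 -m crank '0 0 -.001 0;0 0 -.001 0;0 0 0 0;0 0 0 0'|egrep 'eef|force'
python3 -m crank '0 0 0 0;0 0 0 0;0 0 0 0;0 0 0 0;0 0 0 0' .06|egrep 'eef|force'
python3 -m crank '0 0 -.01 0;0 0 -.02 0;0 0 -.03 0;0 0 -.04 0;0 0 -.04 0' .085|egrep 'eef|force'
python3 -m crank '0 0 -.04 0;0 -.04 0 0;0 -.04 0 0;0 -.04 0 0;0 0 0 0' |egrep 'time|eef|force'
python3 - <<'E'
from h import *
T=vision.camera("top");S=vision.camera("side");np.save("Tend.npy",T)
for n,im in(("top",T),("side",S)):
    h=cv2.cvtColor(im,cv2.COLOR_RGB2HSV);m=cv2.inRange(h,(0,0,100),(180,70,255));k,l,st,ce=cv2.connectedComponentsWithStats(m)
    for j in range(1,k):
        if 200<st[j,4]<1500:print(n,st[j],ce[j].round(1),plane(n,ce[j],.03).round(3))
# bystanders: difference with the first pictures
for n,im in(("top",T),("side",S)):
    o=cv2.imread(f"pics/{n}0.png")[:,:,::-1];d=(np.abs(cv2.GaussianBlur(o,(5,5),0).astype(int)-cv2.GaussianBlur(im,(5,5),0)).max(2)>40).astype(np.uint8);k,l,st,ce=cv2.connectedComponentsWithStats(d)
    print(n,"changed",[s.tolist() for s in st[1:] if s[4]>15])
E
```

```text
eef_pos: [0.5808, 0.1841, 0.016]
contact_force: [-0.5, -0.5, -3.8]
grip_force: 7.0
eef_pos: [0.5814, 0.1842, 0.0164]
contact_force: [-0.4, 0.7, 0.7]
grip_force: 0.0
eef_pos: [0.5806, 0.1836, 0.1579]
contact_force: [1.4, 0.2, -0.5]
grip_force: 0.0
time: 47.38
eef_pos: [0.554, 0.3125, 0.1962]
contact_force: [-1.4, 1.8, -1.0]
grip_force: 0.0
top [160 102  21  26 223] [169.4 114.9] [0.758 0.253 0.03 ]
top [ 361  148   53   39 1344] [384.5 168.5] [ 0.595 -0.458  0.03 ]
top [182 151  16  45 488] [189.1 173.8] [0.561 0.179 0.03 ]
top [240 316  39  30 313] [260.2 327.5] [ 0.089 -0.058  0.03 ]
side [ 394    0   79   34 1260] [424.1  13. ] [-0.469 -0.78   0.03 ]
side [224  80  65  41 583] [254.8  97.5] [ 0.369 -0.441  0.03 ]
side [166  86  47  38 698] [188.5 106. ] [ 0.598 -0.461  0.03 ]
side [387 137  61  32 207] [417.3 160.1] [-0.023 -0.015  0.03 ]
side [368 145  18  37 269] [375.5 163. ] [ 0.103 -0.039  0.03 ]
side [408 161  47  45 651] [435.2 190.1] [-0.014  0.106  0.03 ]
side [218 249  45  29 727] [241.6 264. ] [0.577 0.188 0.03 ]
side [153 301  42  21 532] [174.3 310.3] [0.76  0.265 0.03
[... 356 characters left out ...]
 347, 5, 7, 19], [67, 360, 22, 16, 107], [273, 368, 7, 16, 47], [0, 378, 9, 6, 38]]
side changed [[405, 0, 36, 75, 993], [444, 1, 17, 22, 90], [458, 0, 21, 17, 136], [372, 5, 23, 13, 196], [406, 6, 15, 20, 84], [433, 6, 12, 27, 129], [364, 20, 48, 54, 1534], [356, 24, 13, 9, 61], [325, 27, 57, 32, 499], [461, 43, 42, 64, 451], [347, 55, 16, 12, 59], [220, 58, 132, 179, 10306], [326, 61, 83, 49, 1381], [397, 75, 16, 53, 248], [456, 94, 20, 50, 202], [288, 110, 5, 5, 16], [412, 191, 8, 10, 63], [386, 195, 17, 36, 187], [393, 204, 66, 180, 5810], [321, 234, 12, 35, 251], [288, 239, 36, 49, 1056], [250, 245, 22, 20, 243], [274, 253, 9, 14, 66], [479, 274, 33, 103, 1924], [245, 305, 33, 23, 314]]
```

The gauge lies flat on the mat within about a pixel of where it began. The driver, tray and small gauge areas are unchanged and the robot is clear, so I hand in.

```bash
python3 -c "
from bench import manip
print(manip.finish_job())"
```

```text
the job is handed in; nothing more can be done
None
```

The job is handed in: the go end went fully home, the no-go end was refused at about 12 N for about 1.6 s, and the gauge is back flat on the black mat and released at about 47 s of the 67 s; on an early attempt a light grip slid off the handle, but the gauge stayed flat on the mat.

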